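# Fetch the matchbox from behind the spice jars

### The arm

A 6-joint arm with a two-finger parallel gripper is mounted at the origin on a cart in front of the work surface, level with it; the furniture and walls round the work are solid. World frame = base frame: x ahead of the robot, y to its left, z up, the work surface at z = 0. Lengths are in m, angles in rad, forces in N, time in s.
With the tool pointing down it reaches from about 0.325 to 0.875 m from the base axis. Payload 4.4 kg.
Tool frame: the origin (TCP) lies at the very end of the fingers, on their centre line; the grasp point (between the pads) lies 19 mm behind it; z points along the fingers, y is the line along which they close (so a half turn about z gives the same grasp; the last joint's range is limited). The gripper opens to 85 mm and grips with 20 to 120 N. Pads are 22 mm wide; open, the fingers measure 114 mm over their backs; the gripper's body (76 mm by 85 mm) begins 54 mm behind the grasp point. The pads swing forward as they close: fully open they stand 13 mm farther back than shut.
Start: joints at [-1.363, 0.207, 1.542, -0, 1.393, -0.15], TCP at [0.202, -0.538, 0.231] pointing down, gripper open.
Joint ranges: [-2.73, 2.73], [-0.86, 2.22], [0.23, 2.46], [-1.11, 4.25], [0.08, 2.63], [-2.82, 2.82]. Speed limits (rad/s): [2.79, 2.79, 3.14, 3.14, 3.14, 3.14].

### API

Orientations are given as a unit quaternion [w, x, y, z].
In Python, from bench import arm gives the robot as it stands.
- The arm moves only by the tool apply_moves, never from a script. Its argument "moves" is a list that holds one entry, the list of rows, each a list of 7 numbers: the turn, a rotation vector about the world's x, y, z normalised to -1 to 1, where 1 is 1.5 rad, then the shift along the world's x, y, z normalised to -1 to 1, where 1 is 20 cm, then the closure, from -1 (fully open) to 1 (shut). A call has 1 to 12 rows; each row is the pose to reach, as a shift and turn from the pose commanded when the call began; what a row does not reach only later rows make up. A row lasts 1/12 s, in which the tool goes at most 41.7 mm and 7.16 degrees, less where a joint would pass 70% of its speed; a pose out of reach is approached as far as the arm can. A call with a number of a shift or a turn outside -1 to 1 is refused whole. A call with a gripper value outside its range is refused whole. The fingers move at their own pace and stop on an object; "newtons" is the grip in N (left out, the last holds). Time passes only in rows, so rows that repeat a pose let the fingers close. It gives the time, the measured TCP pose, the force, the opening and the grip force at its end, in the units of the state.
- arm.get_state(): the state, without advancing time (a new reading comes with each control period).
- arm.get_image(name): name is "scene" or "side" or "wrist"; returns (picture, depth): 384x512x3 uint8, red, green, blue; 384x512 float32, m along the optical axis (not along the pixel's ray), 0 where there is no reading.
- arm.camera_model(name): a dict with "fx", "fy", "cx", "cy" (pixels), "origin" and "attitude" of the camera in the world; the wrist camera has in their place "tool_from_camera" (4x4, takes a point from camera to tool coordinates, whose origin is the TCP and whose axes are the flange's). Camera axes: x right, y down, z forward; pixel columns grow to the right and rows downward; lengths in m; the calibration is good to about 2 mm. A picture is of the moment at which its call begins: read the wrist's pose just before it. camera_model takes no time and is no camera call.
- arm.finish_job(): hands the job in; it is judged then, once.
The state is a dict: "clock": time; "joints": joint angles; "joint_vel": joint speeds; "joint_torque": joint torques, N m; "tcp_pos": TCP position; "orientation": TCP orientation; "ft_force": force on the tool from outside, world axes, zero at the start; "torque": the same for the moment, N m; "opening": finger opening in m; "grip_force": force on a finger pad.
Only numpy, scipy, OpenCV 4.12 (cv2) and the standard library are available. Lean on these libraries where they do the work, as an engineer would, in place of code of your own. Each camera call takes 0.05 s, during which the arm holds its last target. There are 200 camera calls.

### The job

The matchbox for lighting the hob lies at the back of the spice caddy, behind two jars and an oil bottle. First clear those three out of the way so that all of them stand upright on the wooden serving board, then put the matchbox flat in the middle of the blue dish while they wait there, and last put the two jars and the bottle back upright in the caddy, each exactly on the pad it came from. Never knock any of the three over.

Things in the scene. Friction and masses are not known exactly. Their poses are not given: they have to be found in the camera images.
- brown_lid_jar: Cylindrical spice jar with a dark brown lid (mottled light brown on top), 43 mm in diameter over body and lid, 96 mm tall (the lid from 75 mm up), about 0.11 kg. Origin at the centre of its underside, z up along its axis (its yaw means nothing). It starts on one of the three felt pads of the caddy; which one varies.
- white_lid_jar: Cylindrical spice jar with a white lid (white top with a small dark blue patch), 46 mm in diameter over body and lid, 98 mm tall (the lid from 77 mm up), about 0.11 kg. Origin at the centre of its underside, z up along its axis (its yaw means nothing). It starts on one of the three felt pads of the caddy; which one varies.
- oil_bottle: Slim amber glass bottle with a black cap, straight body 40 mm in diameter up to 67 mm (grip it there), then a shoulder and narrow neck, rigid cap 20 mm in diameter from 89 mm to the top at 105 mm, about 0.12 kg. Origin at the centre of its underside, z up along its axis (its yaw means nothing). It starts on one of the three felt pads of the caddy; which one varies.
- matchbox: Closed matchbox lying flat, 37 mm along its x, 56 mm along its y, 17 mm high; origin at the centre of its underside, z up; about 14 g; it does not slide open. At the start it lies on the caddy floor close behind the three, which stand in the gripper's way.
- caddy: Fixed wooden spice caddy, base 124 mm along x, 214 mm along y, floor 8 mm above the worktop. Origin at the centre of its underside; +x points to its open back (no rim), away from the robot. Rims 7 mm wide at front and sides, 20 mm above the worktop. Three flush grey felt pads of 56 mm diameter at x = -26, y = -68, 0 and +68 mm; the matchbox starts near x = +27 mm.
- board: Fixed light wooden serving board, flat, 110 mm along its x, 240 mm along its y, 12 mm thick; origin at the centre of its underside.
- dish: Fixed square blue ceramic dish, 124 mm by 124 mm outside, 114 mm inside, flat floor 5 mm above the worktop, rim 11 mm above the worktop; origin at the centre of its underside.

How it is judged:
On the way, in this order (a step that is already met when the one before it is completed fails the run):
1. both jars and the oil bottle stand upright and released on the serving board, all at the same time (x of brown_lid_jar in the frame of board between -0.057 and 0.057 m and y of brown_lid_jar in the frame of board between -0.122 and 0.122 m and z of brown_lid_jar in the frame of board between 0.006 and 0.018 m and angle between each of brown_lid_jar, white_lid_jar, oil_bottle's own z axis and vertical below 0.15 rad and linear speed of each of brown_lid_jar, white_lid_jar, oil_bottle below 0.03 m/s and contact force between each of brown_lid_jar, white_lid_jar, oil_bottle and the fingers below 0.3 N and x of white_lid_jar in the frame of board between -0.057 and 0.057 m and y of white_lid_jar in the frame of board between -0.122 and 0.122 m and z of white_lid_jar in the frame of board between 0.006 and 0.018 m and x of oil_bottle in the frame of board between -0.057 and 0.057 m and y of oil_bottle in the frame of board between -0.122 and 0.122 m and z of oil_bottle in the frame of board between 0.006 and 0.018 m), for 0.2 s.
2. the matchbox lies flat and released in the middle of the dish, while the three still stand on the board (all of step 1 and horizontal distance between matchbox and dish below 0.018 m and z of matchbox in the frame of dish below 0.011 m and angle between matchbox's own z axis and vertical below 0.15 rad and linear speed of matchbox below 0.03 m/s and contact force between matchbox and the fingers below 0.3 N), for 0.2 s.
At the end, for the whole second after the job is handed in: Each jar and the bottle stands upright (within 0.1 rad), released and at rest within 15 mm of where it stood at the start, and the matchbox lies flat in the dish, released and at rest, its centre within 18 mm of the dish's centre (distance of each of brown_lid_jar, white_lid_jar, oil_bottle from where it was at the start of the episode below 0.015 m and angle between each of brown_lid_jar, white_lid_jar, oil_bottle's own z axis and vertical below 0.1 rad and linear speed of each of brown_lid_jar, white_lid_jar, oil_bottle below 0.02 m/s and angular speed of each of brown_lid_jar, white_lid_jar, oil_bottle below 0.2 rad/s and horizontal distance between matchbox and dish below 0.018 m and z of matchbox in the frame of dish below 0.011 m and angle between matchbox's own z axis and vertical below 0.15 rad and linear speed of matchbox below 0.03 m/s and contact force between matchbox and the fingers below 0.3 N); the robot touches nothing.
It fails at once if a jar or the bottle is knocked over (angle between any of brown_lid_jar, white_lid_jar, oil_bottle's own z axis and vertical above 0.7 rad).
It also fails if it takes over 152 s, if anything falls off the work surface, if the arm or the gripper's body presses on something with over 40 N, if the wrist force passes 120 N, or if a joint passes its speed limit or range.

## Working session

There is one attempt and no reset: what is moved stays moved. The work goes in short steps, Python scripts to look and compute and a tool call to move; the robot and the scene stay as the last step left them, time stands still between calls to the robot, and variables do not carry over. Pictures are saved under pics/ and viewed, at most 14 in all, crops included, and the job is handed in when it is done.

Besides the shell and the picture viewer there is one more tool, called after "Call:" as name(argument=value, ...) on one line, values as JSON. apply_moves: Moves the arm, as the interface text tells. Scaled input: -1 to 1 covers 20 cm each way for a shift and 1.5 rad each way for a turn. Its arguments: {"type":"object","properties":{"moves":{"type":"array"},"newtons":{"type":"number"}},"required":["moves"]}

```bash
mkdir -p pics; ls
python3 - <<'E'
from bench import arm
import cv2,numpy as np
print(arm.get_state())
ims=[]
for n in ["scene","side"]:
    p,d=arm.get_image(n); np.savez(f"pics/{n}0.npz",p=p,d=d); ims.append(p)
    m=arm.camera_model(n); print(n,m)
    cv2.imwrite(f"pics/{n}0.png",p[:,:,::-1])
print(arm.camera_model("wrist"))
E
```

```text
pics
{'clock': 0.0, 'joints': array([-1.36251396e+00,  2.07418037e-01,  1.54299483e+00,  4.43475035e-07,
        1.39349369e+00, -1.50510873e-01]), 'joint_vel': array([ 0.00021053,  0.00020288,  0.00101286,  0.00154964,  0.00034927,
       -0.00078158]), 'joint_torque': array([-1.52318717e-03, -3.83032429e+01, -2.91598302e+01, -2.93922922e-04,
        1.05480585e-02, -1.15163740e-06]), 'tcp_pos': array([ 0.20173014, -0.53762588,  0.23010749]), 'orientation': array([-1.15647382e-03,  9.83950885e-01,  1.78435750e-01, -3.31965954e-05]), 'ft_force': array([0.13847741, 0.3826184 , 0.73350817]), 'torque': array([-0.00492268,  0.01256192,  0.01596576]), 'grip_force': 0.0, 'opening': 0.08533510392442935}
scene {'fx': 386.36381257918623, 'fy': 386.36381257918623, 'cx': 253.60673679436132, 'cy': 182.02788343759835, 'origin': array([-0.12506966,  0.67062227,  0.88120065]), 'attitude': array([ 0.15311878, -0.35006033,  0.84431411, -0.37569414])}
side {'fx': 364.62198077874666, 'fy': 364.62198077874666, 'cx': 256.1401459529437, 'cy': 195.4281812297012, 'origin': array([-0.10441355,  0.87449178,  0.53732325]), 'attitude': array([ 0.162976  , -0.26186463,  0.80126453, -0.51268011])}
{'fx': 341.2772284416568, 'fy': 341.2772284416568, 'cx': 257.45544723390327, 'cy': 192.92880990742307, 'tool_from_camera': array([[-2.39852474e-04, -9.57623403e-01, -2.88023194e-01,
         7.30231279e-02],
       [ 9.99999970e-01, -2.44921422e-04, -1.84359504e-05,
         1.14927316e-03],
       [-5.28883525e-05, -2.88023189e-01,  9.57623433e-01,
        -1.42622731e-01],
       [ 0.00000000e+00,  0.00000000e+00,  0.00000000e+00,
         1.00000000e+00]])}
```

View pics/scene0.png

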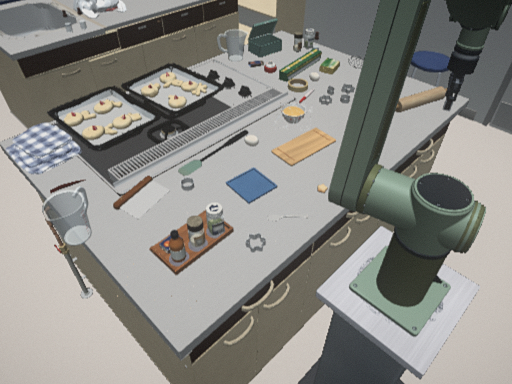

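View pics/side0.png

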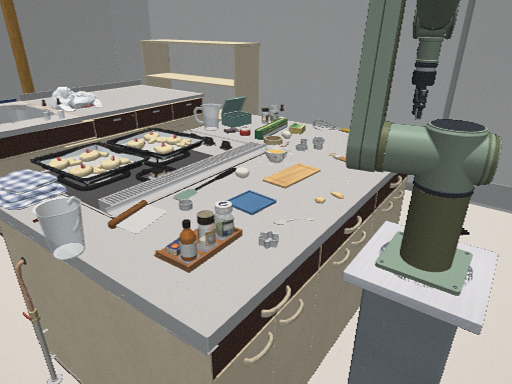

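Both views show the same layout. In the scene view the caddy is at about (192,240) with bottle, brown and white jar left to right, the blue dish at (251,185) and the board at (305,147).

```bash
cat > h.py <<'E'
import numpy as np,cv2
from scipy.spatial.transform import Rotation as R
from bench import arm
def q2R(q): return R.from_quat([q[1],q[2],q[3],q[0]]).as_matrix()
def cam(n,st=None):
    m=arm.camera_model(n); K=(m["fx"],m["fy"],m["cx"],m["cy"])
    if n!="wrist": return K,q2R(m["attitude"]),np.array(m["origin"])
    T=np.array(m["tool_from_camera"]); Rt=q2R(st["orientation"])
    return K,Rt@T[:3,:3],st["tcp_pos"]+Rt@T[:3,3]
def rays(c,uv):
    K,Rm,o=c; uv=np.atleast_2d(uv).astype(float)
    d=np.c_[(uv[:,0]-K[2])/K[0],(uv[:,1]-K[3])/K[1],np.ones(len(uv))]
    return d@Rm.T
def plane(c,uv,z):
    d=rays(c,uv); return c[2]+d*((z-c[2][2])/d[:,2])[:,None]
def cloud(c,dep):
    v,u=np.mgrid[:dep.shape[0],:dep.shape[1]]
    uv=np.c_[u.ravel(),v.ravel()]
    P=c[2]+rays(c,uv)*dep.reshape(-1,1); P[dep.ravel()==0]=np.nan
    return P.reshape(dep.shape+(3,))
def tri(c1,p1,c2,p2):
    d1=rays(c1,p1)[0];d2=rays(c2,p2)[0]
    A=np.c_[d1,-d2];s=np.linalg.lstsq(A,c2[2]-c1[2],rcond=None)[0]
    a=c1[2]+d1*s[0];b=c2[2]+d2*s[1];return (a+b)/2,np.linalg.norm(a-b)
def rect(P):
    (x,y),(w,h),a=cv2.minAreaRect((P[:,:2]*1000).astype(np.float32))
    return np.round([x,y,w,h,a],1)
def biggest(m):
    n,l,s,c=cv2.connectedComponentsWithStats(m.astype(np.uint8))
    return l==1+np.argmax(s[1:,4])
E
python3 - <<'E'
from h import *
for n,seeds in [("scene",dict(dish=(251,185),board=(305,147),caddy=(177,258))),("side",dict(dish=(251,202),board=(293,175),caddy=(185,262)))]:
    f=np.load(f"pics/{n}0.npz");p,d=f["p"],f["d"];c=cam(n);P=cloud(c,d)
    hsv=cv2.cvtColor(p,cv2.COLOR_RGB2HSV)
    for k,(u,v) in seeds.items():
        s=hsv[v,u].astype(int);
        m=(abs(hsv[...,0].astype(int)-s[0])<8)&(hsv[...,1]>90)
        box=np.zeros_like(m);box[v-60:v+50,u-60:u+70]=1;m&=box
        m=biggest(m); ys,xs=np.nonzero(m)
        q=P[m];q=q[np.isfinite(q[:,0])]
        z={'dish':.011,'board':.012,'caddy':.02}[k]
        print(n,k,s,m.sum(),"zmed",np.median(q[:,2]).round(4),"planeRect",rect(plane(c,np.c_[xs,ys],z)),"depthRect",rect(q[np.abs(q[:,2]-.01)<.02]))
    t=P[...,2]; g=(t>.09)&(t<.125)&(np.abs(P[...,0]-.6)<.5)
    nn,l,s,_=cv2.connectedComponentsWithStats(g.astype(np.uint8))
    for i in range(1,nn):
        if s[i,4]>15: print(s[i],np.nanmean(P[l==i],0).round(3),p[l==i].mean(0).round())
E
```

```text
scene dish [106 111 154] 909 zmed 0.0042 planeRect [5.507e+02 3.000e-01 1.218e+02 1.230e+02 8.440e+01] depthRect [552.9  -2.7 125.4 125.8  85.5]
scene board [ 17 101 204] 1095 zmed 0.0103 planeRect [ 563.2 -292.2  237.2  107.8   84.6] depthRect [ 565.3 -295.8  239.7  109.2   84.8]Traceback (most recent call last):
  File "<stdin>", line 9, in <module>
  File "h.py", line 30, in biggest
    return l==1+np.argmax(s[1:,4])
                ~~~~~~~~~^^^^^^^^^
    return _wrapfunc(a, 'argmax', axis=axis, out=out, **kwds)
    return bound(*args, **kwds)
ValueError: attempt to get argmax of an empty sequence
```

Run:
```python
from h import *
for n,seeds in [("scene",dict(caddy=(192,243))),("side",dict(dish=(251,202),board=(293,175),caddy=(200,242)))]:
    f=np.load(f"pics/{n}0.npz");p,d=f["p"],f["d"];c=cam(n);P=cloud(c,d)
    hsv=cv2.cvtColor(p,cv2.COLOR_RGB2HSV)
    for k,(u,v) in seeds.items():
        s=hsv[v,u].astype(int)
        if k=='caddy': m=(hsv[...,0]<16)&(hsv[...,1]>80)&(P[...,2]<.04)&(P[...,2]>.002)
        else: m=(abs(hsv[...,0].astype(int)-s[0])<8)&(hsv[...,1]>90)
        box=np.zeros_like(m);box[v-60:v+50,u-60:u+70]=1;m&=box
        m=biggest(m); ys,xs=np.nonzero(m)
        q=P[m];q=q[np.isfinite(q[:,0])]
        z={'dish':.011,'board':.012,'caddy':.02}[k]
        print(n,k,s,m.sum(),"zmed",np.median(q[:,2]).round(4),"planeRect",rect(plane(c,np.c_[xs,ys],z)),"depthRect",rect(q[np.abs(q[:,2]-.01)<.02]))
    t=P[...,2]; g=(t>.07)&(t<.125)&(np.abs(P[...,0]-.6)<.25)&(P[...,1]>.1)
    nn,l,s,_=cv2.connectedComponentsWithStats(g.astype(np.uint8))
    for i in range(1,nn):
        if s[i,4]>15: print(s[i],np.nanmean(P[l==i],0).round(3),p[l==i].mean(0).round())
```

```text
scene caddy [ 35  13 120] 933 zmed 0.0088 planeRect [496.9 287.5 121.2 214.4   1.1] depthRect [505.7 286.1 129.1 213.8   1.3]
[ 78 187   9  15  64] [0.802 0.443 0.098] [125. 129. 131.]
[ 45 194  37  26 564] [0.794 0.508 0.1  ] [134. 138. 139.]
[206 203  18  21 303] [0.473 0.222 0.095] [154. 156. 151.]
[ 51 204  36  29 463] [0.719 0.518 0.098] [125. 129. 131.]
[187 216  17  20 273] [0.475 0.288 0.095] [112. 107.  96.]
[169 230  15  20 192] [0.475 0.355 0.089] [99. 72. 54.]
side dish [105 115 168] 649 zmed 0.0058 planeRect [546.1   3.5 131.7 129.3  84.8] depthRect [548.3  -2.  125.5 125.7  83.5]
side board [ 17 110 222] 672 zmed 0.0121 planeRect [ 558.  -288.2  247.9  113.5   84.3] depthRect [ 562.  -294.4  236.4  110.3   84.3]
side caddy [ 26  14 131] 814 zmed 0.0137 planeRect [492.7 292.6 131.7 229.3   1.1] depthRect [503.6 284.9 126.3 216.4   0.8]
[ 37 201  42  16 408] [0.793 0.497 0.111] [163. 166. 167.]
[197 200  37  30 621] [0.471 0.257 0.093] [138. 136. 131.]
[ 37 208  46  31 788] [0.721 0.526 0.098] [148. 151. 154.]
[180 219  16  22 226] [0.472 0.356 0.089] [112.  78.  47.]
```

Call:
apply_moves(moves=[[[0, 0, 0.4, 0.5, 0.5, 0.5, -1], [0, 0, 0.82, 1, 1, 0.5, -1], [0, 0, 0.82, 1, 1, 0.5, -1], [0, 0, 0.82, 1, 1, 0.5, -1], [0, 0, 0.82, 1, 1, 0.5, -1], [0, 0, 0.82, 1, 1, 0.5, -1], [0, 0, 0.82, 1, 1, 0.5, -1], [0, 0, 0.82, 1, 1, 0.5, -1], [0, 0, 0.82, 1, 1, 0.5, -1], [0, 0, 0.82, 1, 1, 0.5, -1], [0, 0, 0.82, 1, 1, 0.5, -1], [0, 0, 0.82, 1, 1, 0.5, -1]]])

```text
clock: 1.1
tcp_pos: [0.4018, -0.3381, 0.3308]
orientation: [-0.0, 0.702, 0.713, 0.0]
ft_force: [0.5, 0.6, -0.3]
opening: 0.0852
grip_force: 0.0
```

Call:
apply_moves(moves=[[[0, 0, 0, 0.4, 1, 0, -1], [0, 0, 0, 0.4, 1, 0, -1], [0, 0, 0, 0.4, 1, 0, -1], [0, 0, 0, 0.4, 1, 0, -1], [0, 0, 0, 0.4, 1, 0, -1], [0, 0, 0, 0.4, 1, 0, -1]]])

```text
clock: 1.6
tcp_pos: [0.483, -0.1332, 0.3311]
orientation: [-0.001, 0.7, 0.715, 0.001]
ft_force: [0.4, -0.5, -0.9]
opening: 0.0852
grip_force: 0.0
```

Call:
apply_moves(moves=[[[0, 0, 0, 0, 1, 0, -1], [0, 0, 0, 0, 1, 0, -1], [0, 0, 0, 0, 1, 0, -1], [0, 0, 0, 0, 1, 0, -1], [0, 0, 0, 0, 1, 0, -1], [0, 0, 0, 0, 1, 0, -1]]])

```text
clock: 2.1
tcp_pos: [0.4812, 0.0663, 0.3311]
orientation: [-0.001, 0.699, 0.715, 0.001]
ft_force: [-1.1, -0.2, 0.0]
opening: 0.0857
grip_force: 0.0
```

Call:
apply_moves(moves=[[[0, 0, 0, 0, 1, 0, -1], [0, 0, 0, 0, 1, 0, -1], [0, 0, 0, 0, 1, 0, -1], [0, 0, 0, 0, 1, 0, -1], [0, 0, 0, 0, 1, 0, -1], [0, 0, 0, 0, 1, 0, -1], [0, 0, 0, 0, 1, 0, -1], [0, 0, 0, 0, 1, 0, -1]]])

```text
clock: 2.77
tcp_pos: [0.4823, 0.2602, 0.3308]
orientation: [0.0, 0.701, 0.713, -0.001]
ft_force: [-0.2, -0.3, -0.2]
opening: 0.0852
grip_force: 0.0
```

Run:
```python
from h import *
st=arm.get_state(); p,d=arm.get_image("wrist"); np.savez("pics/w1.npz",p=p,d=d,tcp_pos=st["tcp_pos"],orientation=st["orientation"])
cv2.imwrite("pics/w1.png",p[:,:,::-1]); print(st["tcp_pos"],st["orientation"],st["joints"],st["clock"])
```

```text
[0.48227111 0.26024389 0.33080983] [ 2.29674540e-04  7.01413243e-01  7.12754436e-01 -7.23037991e-04] [ 3.37499692e-01  9.03583166e-02  1.47030808e+00 -1.04918395e-03
  1.58202238e+00  3.21449443e-01] 2.7667
```

View pics/w1.png

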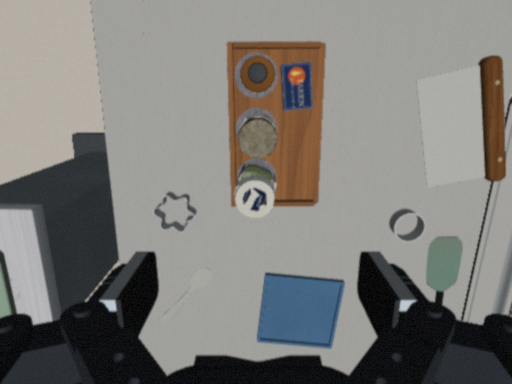

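The wrist view shows the caddy at about columns 228-326, rows 42-206: bottle (257,72), brown jar (257,138), white jar (255,199), matchbox (297,87) beside the bottle, dish (300,310). A second wrist place next.

Call:
apply_moves(moves=[[[0, 0, 0, 0, 0.25, 0, -1], [0, 0, 0, 0, 0.5, 0, -1], [0, 0, 0, 0, 0.5, 0, -1], [0, 0, 0, 0, 0.5, 0, -1], [0, 0, 0, 0, 0.5, 0, -1], [0, 0, 0, 0, 0.5, 0, -1]]])

```text
clock: 3.32
tcp_pos: [0.4825, 0.3597, 0.3313]
orientation: [0.0, 0.702, 0.713, -0.0]
ft_force: [-0.6, -0.6, -0.1]
opening: 0.0856
grip_force: 0.0
```

```bash
cat > m.py <<'E'
from h import *
st=arm.get_state(); p,d=arm.get_image("wrist"); np.savez("pics/w2.npz",p=p,d=d,tcp_pos=st["tcp_pos"],orientation=st["orientation"])
cv2.imwrite("pics/w2.png",p[:,:,::-1]); print(st["tcp_pos"])
res=[]
for n in ["w1","w2"]:
    f=np.load(f"pics/{n}.npz");c=cam("wrist",f);P=cloud(c,f["d"]);p=f["p"]
    hsv=cv2.cvtColor(p,cv2.COLOR_RGB2HSV);H,S,V=[hsv[...,i].astype(int) for i in range(3)]
    t=P[...,2]; g=(t>.093)&(t<.13)&(np.abs(P[...,0]-.476)<.06)&(P[...,1]>.15)&(P[...,1]<.42)
    k,l,s,cc=cv2.connectedComponentsWithStats(g.astype(np.uint8)); r={}
    for i in range(1,k):
        if s[i,4]>60:
            (u,v),rad=cv2.minEnclosingCircle(np.argwhere(l==i)[:,::-1].astype(np.float32))
            r[len(r)]=(c,(u,v)); print(n,"top",(round(u),round(v)),round(rad,1),"med z",np.nanmedian(t[l==i]).round(4),"mean xy",np.nanmean(P[l==i],0).round(4))
    m=(H>100)&(H<130)&(S>100)&(t>.0)&(t<.06)&(P[...,1]>.2)
    m=cv2.morphologyEx(m.astype(np.uint8),cv2.MORPH_CLOSE,np.ones((9,9)))>0
    m=biggest(m);ys,xs=np.nonzero(m);zm=np.nanmedian(t[m]);print(n,"match",m.sum(),"z",zm.round(4),"rect",rect(plane(c,np.c_[xs,ys],.025)))
    r["m"]=(c,(xs.mean(),ys.mean()))
    m=(H<16)&(S>80)&(t>.002)&(t<.04)&(P[...,1]>.15)&(np.abs(P[...,0]-.5)<.1)
    m=biggest(m);ys,xs=np.nonzero(m);print(n,"caddy rect z.02",rect(plane(c,np.c_[xs,ys],.02)),"depth",rect(P[m]),"floor z",np.nanpercentile(t[m],[20,50,80]).round(4))
    m=(H>98)&(H<115)&(S>80)&(P[...,1]<.12)&(np.abs(P[...,0]-.55)<.12)&(t<.05)
    m=biggest(m);ys,xs=np.nonzero(m);print(n,"dish",m.sum(),rect(plane(c,np.c_[xs,ys],.011)),"floor z",np.nanmedian(t[m]).round(4),"vmax",ys.max())
    r["d"]=(c,(xs.mean(),ys.mean()));res.append(r)
for k in res[0]:
    if k in res[1]: X,e=tri(*res[0][k],*res[1][k]);print("tri",k,X.round(4),e.round(4))
E
python3 m.py
```

```text
[0.48250112 0.35966446 0.33126419]
w1 top (257, 72) 10.3 med z 0.1128 mean xy [0.4804 0.3497 0.1127]
w1 top (257, 137) 20.1 med z 0.1037 mean xy [0.4815 0.2834 0.1035]
w1 top (255, 196) 20.7 med z 0.1059 mean xy [0.4795 0.2171 0.1053]
w1 match 764 z 0.0251 rect [529.6 337.5  33.3  51.2   5.4]
w1 caddy rect z.02 [504.6 284.  120.5 211.8   1.2] depth [505.8 283.9 123.1 212.2   1.2] floor z [0.0073 0.0081 0.0098]
w1 dish 5205 [552.1  -2.2 124.9 121.9  84.8] floor z 0.0051 vmax 347
w2 top (255, 168) 9.9 med z 0.1125 mean xy [0.4804 0.3512 0.1117]
w2 top (256, 222) 18.5 med z 0.1036 mean xy [0.4814 0.2848 0.1032]
w2 top (253, 273) 19.4 med z 0.1058 mean xy [0.4795 0.2186 0.1048]
w2 match 642 z 0.0251 rect [530.  337.5  31.9  51.    5.2]
w2 caddy rect z.02 [504.6 284.6 120.5 212.2   1.2] depth [505.8 283.9 122.9 213.5   1.2] floor z [0.0073 0.0081 0.0121]
w2 dish 2002 [554.8  29.5  64.9 121.8  84.9] floor z 0.0052 vmax 366
tri 0 [0.4803 0.35   0.1065] 0.0002
tri 1 [0.4816 0.2826 0.0972] 0.0001
tri 2 [0.4796 0.2154 0.0994] 0.0002
tri m [0.5307 0.3332 0.0232] 0.0002
tri d [ 0.5919 -0.1795 -0.2397] 0.0031
```

Call:
apply_moves(moves=[[[0, 0, 0, -0.012, -0.05, -0.2, -1], [0, 0, 0, -0.012, -0.05, -0.4, -1], [0, 0, 0, -0.012, -0.05, -0.6, -1], [0, 0, 0, -0.012, -0.05, -0.7, -1], [0, 0, 0, -0.012, -0.05, -0.7, -1], [0, 0, 0, -0.012, -0.05, -0.7, -1], [0, 0, 0, -0.012, -0.05, -0.7, -1]]])

```text
clock: 3.95
tcp_pos: [0.4812, 0.3515, 0.1938]
orientation: [0.001, 0.701, 0.713, 0.002]
ft_force: [0.7, 0.3, 0.4]
opening: 0.0858
grip_force: 0.0
```

```bash
python3 -c "
from h import *
s=arm.get_state();print(s['tcp_pos'],s['joint_vel'].round(3));print(np.array([.480,.350,.044])-s['tcp_pos'])"
```

```text
[0.48122823 0.35149955 0.1937853 ] [ 0.009 -0.016 -0.028  0.001 -0.002  0.   ]
[-0.00122823 -0.00149955 -0.1497853 ]
```

Call:
apply_moves(moves=[[[0, 0, 0, 0, -0.007, -0.15, -1], [0, 0, 0, 0, -0.007, -0.3, -1], [0, 0, 0, 0, -0.007, -0.45, -1], [0, 0, 0, 0, -0.007, -0.6, -1], [0, 0, 0, 0, -0.007, -0.7, -1], [0, 0, 0, 0, -0.007, -0.735, -1], [0, 0, 0, 0, -0.007, -0.735, -1], [0, 0, 0, 0, -0.007, -0.735, -1], [0, 0, 0, 0, -0.007, -0.735, -1]]])

```text
clock: 4.7
tcp_pos: [0.482, 0.3515, 0.0474]
orientation: [0.001, 0.701, 0.713, 0.003]
ft_force: [0.7, 0.3, -0.4]
opening: 0.0853
grip_force: 0.0
```

```bash
python3 -c "
from h import *
s=arm.get_state();print(s['tcp_pos'],s['ft_force']);
for n in ['side']:
  p,d=arm.get_image(n);cv2.imwrite('pics/s1.png',cv2.resize(p[140:300,120:320,::-1],None,fx=3,fy=3))"
```

```text
[0.48196701 0.35145403 0.04740038] [ 0.71636611  0.32599549 -0.39684543]
```

View pics/s1.png

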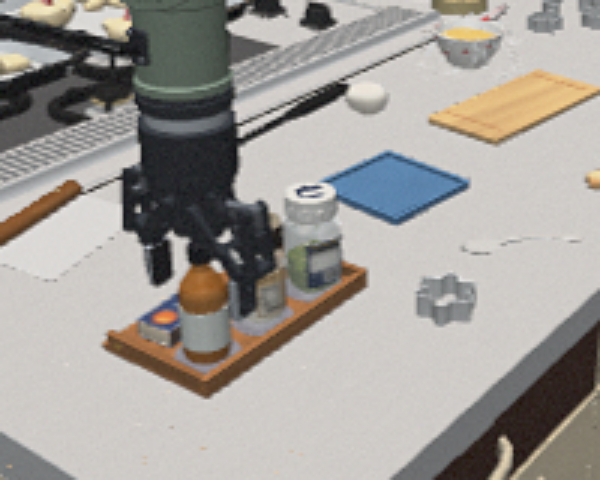

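The fingers straddle the bottle (205,310 in the crop) clear of the jars; a few mm lower, then grip.

Call:
apply_moves(moves=[[[0, 0, 0, -0.008, -0.006, -0.018, -1], [0, 0, 0, -0.008, -0.006, -0.018, -1], [0, 0, 0, -0.008, -0.006, -0.018, 0.2], [0, 0, 0, -0.008, -0.006, -0.018, 1], [0, 0, 0, -0.008, -0.006, -0.018, 1], [0, 0, 0, -0.008, -0.006, -0.018, 1], [0, 0, 0, -0.008, -0.006, -0.018, 1], [0, 0, 0, -0.008, -0.006, -0.018, 1], [0, 0, 0, -0.008, -0.006, -0.018, 1], [0, 0, 0, -0.008, -0.006, -0.018, 1], [0, 0, 0, -0.008, -0.006, -0.018, 1], [0, 0, 0, -0.008, -0.006, -0.018, 1]]], newtons=40)

```text
clock: 5.75
tcp_pos: [0.4783, 0.3492, 0.041]
orientation: [0.0, 0.701, 0.713, 0.0]
ft_force: [0.2, -0.7, 3.4]
opening: 0.0387
grip_force: 40.4
```

Call:
apply_moves(moves=[[[0, 0, 0, 0, 0, 0.05, 1], [0, 0, 0, 0, 0, 0.15, 1], [0, 0, 0, 0, 0, 0.3, 1], [0, 0, 0, 0, 0, 0.45, 1], [0, 0, 0, 0, 0, 0.6, 1], [0, 0, 0, 0, 0, 0.72, 1], [0, 0, 0, 0, 0, 0.8, 1], [0, 0, 0, 0, 0, 0.8, 1], [0, 0, 0, 0, 0, 0.8, 1]]])

```text
clock: 6.5
tcp_pos: [0.4779, 0.3491, 0.2014]
orientation: [0.0, 0.701, 0.714, 0.001]
ft_force: [0.0, -0.2, -0.4]
opening: 0.0385
grip_force: 40.4
```

Call:
apply_moves(moves=[[[0, 0, 0, 0, -0.04, 0, 1], [0, 0, 0, 0, -0.12, 0, 1], [0, 0, 0, 0.05, -0.25, 0, 1], [0, 0, 0, 0.07, -0.4, 0, 1], [0, 0, 0, 0.1, -0.55, 0, 1], [0, 0, 0, 0.1, -0.7, 0, 1], [0, 0, 0, 0.13, -0.85, 0, 1], [0, 0, 0, 0.13, -1, 0, 1]]])

```text
clock: 7.17
tcp_pos: [0.5027, 0.146, 0.1987]
orientation: [-0.001, 0.701, 0.713, -0.002]
ft_force: [0.4, -0.2, -0.8]
opening: 0.0386
grip_force: 40.4
```

```bash
python3 -c "
from h import *
s=arm.get_state();print(s['tcp_pos'],s['opening'],s['grip_force'])
p,d=arm.get_image('side');cv2.imwrite('pics/s2.png',p[:,:,::-1])"
```

```text
[0.50273334 0.14602426 0.19865777] 0.03864595673088945 40.41731868870556
```

View pics/s2.png

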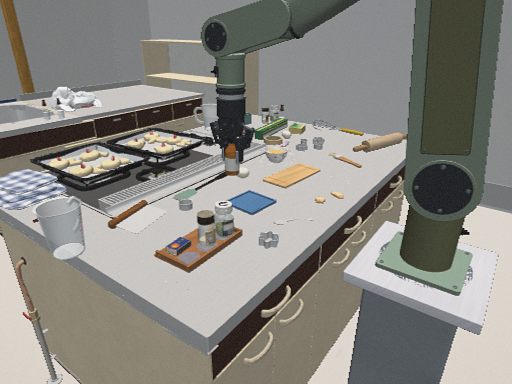

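The bottle hangs upright in the fingers at (232,160); the jars and matchbox are undisturbed. On to the board.

Call:
apply_moves(moves=[[[0, 0, 0, 0, -0.12, 0, 1], [0, 0, 0, 0.05, -0.27, 0, 1], [0, 0, 0, 0.07, -0.42, 0, 1], [0, 0, 0, 0.1, -0.57, 0, 1], [0, 0, 0, 0.1, -0.72, 0, 1], [0, 0, 0, 0.13, -0.86, 0, 1], [0, 0, 0, 0.13, -1, 0, 1]]])

```text
clock: 7.8
tcp_pos: [0.5285, -0.0532, 0.1988]
orientation: [-0.001, 0.701, 0.713, -0.001]
ft_force: [0.9, -0.6, 0.3]
opening: 0.0391
grip_force: 40.4
```

Call:
apply_moves(moves=[[[0, 0, 0, 0, -0.15, 0, 1], [0, 0, 0, 0.05, -0.3, 0, 1], [0, 0, 0, 0.07, -0.45, 0, 1], [0, 0, 0, 0.1, -0.6, 0, 1], [0, 0, 0, 0.1, -0.75, 0, 1], [0, 0, 0, 0.13, -0.88, 0, 1], [0, 0, 0, 0.13, -1, 0, 1]]])

```text
clock: 8.38
tcp_pos: [0.5542, -0.253, 0.1985]
orientation: [-0.002, 0.701, 0.713, -0.001]
ft_force: [0.9, 0.9, -1.2]
opening: 0.0391
grip_force: 40.5
```

Call:
apply_moves(moves=[[[0, 0, 0, 0, -0.15, 0, 1], [0, 0, 0, 0, -0.3, 0, 1], [0, 0, 0, 0, -0.43, 0, 1], [0, 0, 0, 0, -0.52, 0, 1], [0, 0, 0, 0, -0.57, 0, 1], [0, 0, 0, 0, -0.57, 0, 1], [0, 0, 0, 0, -0.57, 0, 1], [0, 0, 0, 0, -0.57, 0, 1]]])

```text
clock: 9.05
tcp_pos: [0.5554, -0.3636, 0.1999]
orientation: [-0.001, 0.7, 0.714, 0.0]
ft_force: [0.1, 1.0, -1.2]
opening: 0.0389
grip_force: 40.5
```

```bash
cat > look.py <<'E'
from h import *
import sys
st=arm.get_state(); p,d=arm.get_image("wrist"); np.savez(f"pics/{sys.argv[1]}.npz",p=p,d=d,tcp_pos=st["tcp_pos"],orientation=st["orientation"])
c=cam("wrist",st);P=cloud(c,d);t=P[...,2]
hsv=cv2.cvtColor(p,cv2.COLOR_RGB2HSV);H,S,V=[hsv[...,i].astype(int) for i in range(3)]
print(st["tcp_pos"],st["orientation"].round(4))
m=(H>10)&(H<25)&(S>70)&(V>120)&(t>.003)&(t<.03)&(np.abs(P[...,0]-.56)<.15)&(P[...,1]<-.1)
if m.sum()>100:
    m=biggest(m);ys,xs=np.nonzero(m);print("board",m.sum(),rect(plane(c,np.c_[xs,ys],.012)),"z",np.nanmedian(t[m]).round(4))
g=(t>.09)&(t<.13)&(V<300); k,l,s,cc=cv2.connectedComponentsWithStats(g.astype(np.uint8))
for i in range(1,k):
    if s[i,4]>80: print("obj",s[i],np.nanmedian(P[l==i],0).round(4),p[l==i].mean(0).round())
cv2.imwrite(f"pics/{sys.argv[1]}.png",p[:,:,::-1])
E
python3 look.py b1
```

```text
[ 0.55540242 -0.3635795   0.1998861 ] [-1.100e-03  7.005e-01  7.137e-01  2.000e-04]
board 23858 [ 564.6 -313.4  207.9  108.1   84.6] z 0.0119
```

View pics/b1.png

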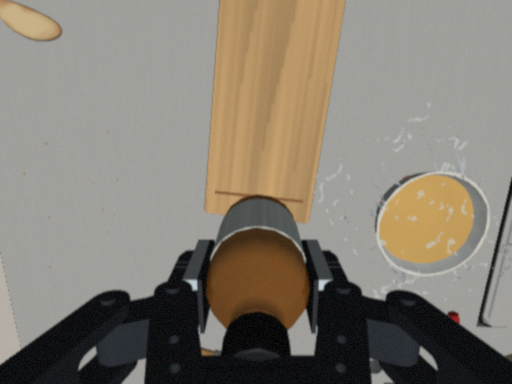

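The held bottle fills (258,270); the board's near end is at row ~215, the bowl (433,225) is well clear of the fingers. Lowering onto the board.

Call:
apply_moves(moves=[[[0, 0, 0, 0.015, -0.01, -0.1, 1], [0, 0, 0, 0.015, -0.01, -0.25, 1], [0, 0, 0, 0.015, -0.01, -0.4, 1], [0, 0, 0, 0.015, -0.01, -0.53, 1], [0, 0, 0, 0.015, -0.01, -0.63, 1], [0, 0, 0, 0.015, -0.01, -0.7, 1], [0, 0, 0, 0.015, -0.01, -0.73, 1], [0, 0, 0, 0.015, -0.01, -0.75, 1], [0, 0, 0, 0.015, -0.01, -0.76, 1], [0, 0, 0, 0.015, -0.01, -0.765, 1], [0, 0, 0, 0.015, -0.01, -0.765, 1]]])

```text
clock: 10.02
tcp_pos: [0.5598, -0.3677, 0.0492]
orientation: [0.001, 0.701, 0.713, 0.0]
ft_force: [0.6, 1.0, -0.2]
opening: 0.0389
grip_force: 40.5
```

Call:
apply_moves(moves=[[[0, 0, 0, 0, 0, -0.005, 1], [0, 0, 0, 0, 0, -0.01, 1], [0, 0, 0, 0, 0, -0.015, 1], [0, 0, 0, 0, 0, -0.018, 1], [0, 0, 0, 0, 0, -0.018, 1], [0, 0, 0, 0, 0, -0.018, 1]]])

```text
clock: 10.52
tcp_pos: [0.5593, -0.3674, 0.0451]
orientation: [0.001, 0.701, 0.713, -0.0]
ft_force: [-0.6, 0.4, 5.0]
opening: 0.0388
grip_force: 40.8
```

Call:
apply_moves(moves=[[[0, 0, 0, 0, 0, 0, 0], [0, 0, 0, 0, 0, 0, -0.5], [0, 0, 0, 0, 0, 0, -1], [0, 0, 0, 0, 0, 0, -1], [0, 0, 0, 0, 0, 0, -1], [0, 0, 0, 0, 0, 0, -1], [0, 0, 0, 0, 0, 0.1, -1], [0, 0, 0, 0, 0, 0.3, -1], [0, 0, 0, 0, 0, 0.5, -1], [0, 0, 0, 0, 0, 0.7, -1], [0, 0, 0, 0, 0, 0.9, -1], [0, 0, 0, 0, 0, 1, -1]]])

```text
clock: 11.52
tcp_pos: [0.5605, -0.3682, 0.2497]
orientation: [0.004, 0.701, 0.713, 0.0]
ft_force: [1.2, -0.3, 0.3]
opening: 0.0856
grip_force: 0.0
```

Call:
apply_moves(moves=[[[0, 0, 0, 0, 0.2, 0.3, -1], [0, 0, 0, 0, 0.4, 0.4, -1], [0, 0, 0, 0, 0.6, 0.4, -1], [0, 0, 0, 0, 0.8, 0.4, -1], [0, 0, 0, 0, 1, 0.4, -1], [0, 0, 0, 0, 1, 0.4, -1], [0, 0, 0, 0, 1, 0.4, -1]]])

```text
clock: 12.1
tcp_pos: [0.5588, -0.1619, 0.3239]
orientation: [-0.001, 0.699, 0.715, 0.001]
ft_force: [0.3, 0.1, -1.2]
opening: 0.0852
grip_force: 0.0
```

```bash
python3 look.py b2; python3 -c "
import cv2;p=cv2.imread('pics/b2.png');cv2.imwrite('pics/b2.png',p)"
```

```text
[ 0.55876213 -0.16186664  0.32389715] [-0.001   0.6986  0.7155  0.0008]
board 10279 [ 565.8 -297.6  238.   108.3   84.6] z 0.0118
obj [246 308  18  28 402] [ 0.5595 -0.3608  0.1122] [49. 38. 29.]
```

View pics/b2.png

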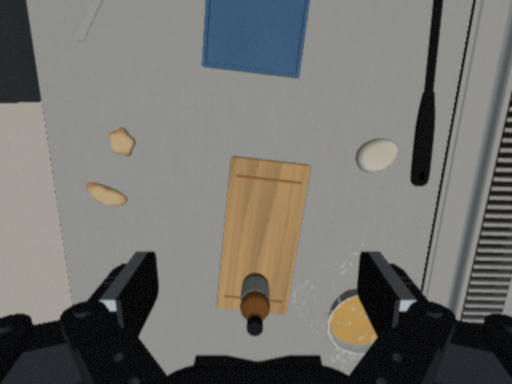

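The bottle stands upright on the board's near end at (255,305); board centre measured (0.566, -0.297). Next, the brown jar.

Call:
apply_moves(moves=[[[0, 0, 0, -0.05, 0.2, 0, -1], [0, 0, 0, -0.08, 0.4, 0, -1], [0, 0, 0, -0.12, 0.6, 0, -1], [0, 0, 0, -0.16, 0.8, 0, -1], [0, 0, 0, -0.2, 1, 0, -1]]])

```text
clock: 12.57
tcp_pos: [0.5184, 0.0333, 0.323]
orientation: [-0.0, 0.702, 0.713, -0.001]
ft_force: [0.9, 0.1, -0.4]
opening: 0.0855
grip_force: 0.0
```

Call:
apply_moves(moves=[[[0, 0, 0, -0.05, 0.2, 0, -1], [0, 0, 0, -0.08, 0.4, 0, -1], [0, 0, 0, -0.12, 0.6, 0, -1], [0, 0, 0, -0.16, 0.8, 0, -1], [0, 0, 0, -0.2, 1, 0, -1]]])

```text
clock: 12.98
tcp_pos: [0.4788, 0.2337, 0.3232]
orientation: [0.0, 0.701, 0.713, -0.001]
ft_force: [0.8, 0.8, 0.1]
opening: 0.0855
grip_force: 0.0
```

Call:
apply_moves(moves=[[[0, 0, 0, 0, 0.15, -0.1, -1], [0, 0, 0, 0, 0.22, -0.25, -1], [0, 0, 0, 0, 0.22, -0.4, -1], [0, 0, 0, 0, 0.22, -0.55, -1], [0, 0, 0, 0, 0.22, -0.62, -1], [0, 0, 0, 0, 0.22, -0.62, -1], [0, 0, 0, 0, 0.22, -0.62, -1], [0, 0, 0, 0, 0.22, -0.62, -1]]])

```text
clock: 13.65
tcp_pos: [0.4803, 0.2767, 0.2011]
orientation: [0.0, 0.701, 0.713, 0.001]
ft_force: [0.0, 0.1, 0.5]
opening: 0.0857
grip_force: 0.0
```

```bash
python3 -c "
from h import *
s=arm.get_state();print(s['tcp_pos']);print(np.array([.481,.283,.041])-s['tcp_pos'])"
```

```text
[0.48027012 0.2767048  0.20110692]
[ 0.00072988  0.0062952  -0.16010692]
```

Call:
apply_moves(moves=[[[0, 0, 0, 0, 0.03, -0.15, -1], [0, 0, 0, 0, 0.03, -0.3, -1], [0, 0, 0, 0, 0.03, -0.45, -1], [0, 0, 0, 0, 0.03, -0.6, -1], [0, 0, 0, 0, 0.03, -0.72, -1], [0, 0, 0, 0, 0.03, -0.79, -1], [0, 0, 0, 0, 0.03, -0.79, -1], [0, 0, 0, 0, 0.03, -0.79, -1]]])

```text
clock: 14.32
tcp_pos: [0.4801, 0.2831, 0.0431]
orientation: [0.0, 0.701, 0.713, 0.001]
ft_force: [0.3, -0.6, 0.6]
opening: 0.0855
grip_force: 0.0
```

Call:
apply_moves(moves=[[[0, 0, 0, 0, 0, 0, 0.2], [0, 0, 0, 0, 0, 0, 1], [0, 0, 0, 0, 0, 0, 1], [0, 0, 0, 0, 0, 0, 1], [0, 0, 0, 0, 0, 0, 1], [0, 0, 0, 0, 0, 0, 1], [0, 0, 0, 0, 0, 0, 1], [0, 0, 0, 0, 0, 0, 1]]])

```text
clock: 14.98
tcp_pos: [0.4807, 0.2837, 0.0441]
orientation: [0.001, 0.701, 0.713, 0.002]
ft_force: [0.6, -0.7, 6.7]
opening: 0.0417
grip_force: 30.9
```

Call:
apply_moves(moves=[[[0, 0, 0, 0, 0, 0.05, 1], [0, 0, 0, 0, 0, 0.15, 1], [0, 0, 0, 0, 0, 0.3, 1], [0, 0, 0, 0, 0, 0.45, 1], [0, 0, 0, 0, 0, 0.6, 1], [0, 0, 0, 0, 0, 0.72, 1], [0, 0, 0, 0, 0, 0.8, 1], [0, 0, 0, 0, 0, 0.8, 1]]])

```text
clock: 15.65
tcp_pos: [0.4812, 0.2841, 0.2072]
orientation: [0.002, 0.701, 0.713, 0.004]
ft_force: [1.5, 0.7, -0.4]
opening: 0.0419
grip_force: 31.6
```

Call:
apply_moves(moves=[[[0, 0, 0, 0, -0.04, 0, 1], [0, 0, 0, 0, -0.12, 0, 1], [0, 0, 0, 0.05, -0.25, 0, 1], [0, 0, 0, 0.07, -0.4, 0, 1], [0, 0, 0, 0.1, -0.55, 0, 1], [0, 0, 0, 0.1, -0.7, 0, 1], [0, 0, 0, 0.13, -0.83, 0, 1], [0, 0, 0, 0.14, -0.96, 0, 1]]])

```text
clock: 16.32
tcp_pos: [0.505, 0.089, 0.1993]
orientation: [-0.002, 0.701, 0.713, -0.002]
ft_force: [-0.0, 0.6, -1.9]
opening: 0.0422
grip_force: 31.7
```

Call:
apply_moves(moves=[[[0, 0, 0, 0, -0.15, 0, 1], [0, 0, 0, 0.05, -0.3, 0, 1], [0, 0, 0, 0.07, -0.45, 0, 1], [0, 0, 0, 0.1, -0.6, 0, 1], [0, 0, 0, 0.1, -0.75, 0, 1], [0, 0, 0, 0.13, -0.88, 0, 1], [0, 0, 0, 0.14, -0.96, 0, 1]]])

```text
clock: 16.9
tcp_pos: [0.533, -0.1037, 0.1993]
orientation: [-0.002, 0.702, 0.713, -0.002]
ft_force: [-0.5, -0.0, -0.9]
opening: 0.0418
grip_force: 31.8
```

Call:
apply_moves(moves=[[[0, 0, 0, 0, -0.15, 0, 1], [0, 0, 0, 0.05, -0.3, 0, 1], [0, 0, 0, 0.1, -0.45, 0, 1], [0, 0, 0, 0.14, -0.6, 0, 1], [0, 0, 0, 0.14, -0.75, 0, 1], [0, 0, 0, 0.14, -0.86, 0, 1], [0, 0, 0, 0.14, -0.93, 0, 1], [0, 0, 0, 0.14, -0.96, 0, 1], [0, 0, 0, 0.14, -0.96, 0, 1], [0, 0, 0, 0.14, -0.96, 0, 1]]])

```text
clock: 17.73
tcp_pos: [0.5623, -0.2918, 0.201]
orientation: [-0.001, 0.701, 0.713, 0.0]
ft_force: [-0.2, -0.2, -1.1]
opening: 0.042
grip_force: 31.8
```

```bash
python3 -c "
from h import *
s=arm.get_state();print(s['tcp_pos'],s['grip_force']);print(np.array([.566,-.294,.048])-s['tcp_pos'])"
```

```text
[ 0.56228243 -0.29183406  0.20101665] 31.791401318914723
[ 0.00371757 -0.00216594 -0.15301665]
```

Call:
apply_moves(moves=[[[0, 0, 0, 0.015, -0.01, -0.1, 1], [0, 0, 0, 0.015, -0.01, -0.25, 1], [0, 0, 0, 0.015, -0.01, -0.4, 1], [0, 0, 0, 0.015, -0.01, -0.53, 1], [0, 0, 0, 0.015, -0.01, -0.63, 1], [0, 0, 0, 0.015, -0.01, -0.7, 1], [0, 0, 0, 0.015, -0.01, -0.73, 1], [0, 0, 0, 0.015, -0.01, -0.74, 1], [0, 0, 0, 0.015, -0.01, -0.75, 1], [0, 0, 0, 0.015, -0.01, -0.755, 1], [0, 0, 0, 0.015, -0.01, -0.76, 1], [0, 0, 0, 0.015, -0.01, -0.76, 1]]])

```text
clock: 18.73
tcp_pos: [0.5666, -0.2955, 0.0513]
orientation: [0.001, 0.701, 0.713, 0.0]
ft_force: [0.3, 0.7, -0.9]
opening: 0.0417
grip_force: 31.8
```

Call:
apply_moves(moves=[[[0, 0, 0, 0, 0, -0.005, 1], [0, 0, 0, 0, 0, -0.01, 1], [0, 0, 0, 0, 0, -0.01, 1], [0, 0, 0, 0, 0, -0.01, 1]]])

```text
clock: 19.07
tcp_pos: [0.5659, -0.2951, 0.0482]
orientation: [0.0, 0.701, 0.713, -0.0]
ft_force: [-0.5, -0.3, -1.6]
opening: 0.0416
grip_force: 31.8
```

Call:
apply_moves(moves=[[[0, 0, 0, 0, 0, -0.005, 1], [0, 0, 0, 0, 0, -0.01, 1], [0, 0, 0, 0, 0, -0.01, 1], [0, 0, 0, 0, 0, -0.01, 1]]])

```text
clock: 19.4
tcp_pos: [0.566, -0.2953, 0.0481]
orientation: [0.0, 0.701, 0.713, -0.0]
ft_force: [-2.9, 2.1, 7.9]
opening: 0.042
grip_force: 32.4
```

Call:
apply_moves(moves=[[[0, 0, 0, 0, 0, 0, 0], [0, 0, 0, 0, 0, 0, -0.5], [0, 0, 0, 0, 0, 0, -1], [0, 0, 0, 0, 0, 0, -1], [0, 0, 0, 0, 0, 0, -1], [0, 0, 0, 0, 0, 0, -1], [0, 0, 0, 0, 0, 0.1, -1], [0, 0, 0, 0, 0, 0.3, -1], [0, 0, 0, 0, 0, 0.5, -1], [0, 0, 0, 0, 0, 0.7, -1], [0, 0, 0, 0, 0, 0.9, -1], [0, 0, 0, 0, 0, 1, -1]]])

```text
clock: 20.4
tcp_pos: [0.568, -0.2963, 0.2528]
orientation: [0.005, 0.701, 0.713, 0.001]
ft_force: [0.3, -0.7, 0.8]
opening: 0.0854
grip_force: 0.0
```

Call:
apply_moves(moves=[[[0, 0, 0, -0.05, 0.2, 0, -1], [0, 0, 0, -0.08, 0.4, 0, -1], [0, 0, 0, -0.12, 0.6, 0, -1], [0, 0, 0, -0.16, 0.8, 0, -1], [0, 0, 0, -0.2, 1, 0, -1]]])

```text
clock: 20.82
tcp_pos: [0.5251, -0.0933, 0.246]
orientation: [-0.0, 0.701, 0.713, 0.0]
ft_force: [0.8, 0.3, -0.3]
opening: 0.0853
grip_force: 0.0
```

Call:
apply_moves(moves=[[[0, 0, 0, -0.05, 0.2, 0, -1], [0, 0, 0, -0.08, 0.4, 0, -1], [0, 0, 0, -0.12, 0.6, 0, -1], [0, 0, 0, -0.16, 0.8, 0, -1], [0, 0, 0, -0.2, 1, 0, -1]]])

```text
clock: 21.23
tcp_pos: [0.4851, 0.1068, 0.2461]
orientation: [0.0, 0.701, 0.713, 0.0]
ft_force: [2.0, -0.3, -0.5]
opening: 0.0857
grip_force: 0.0
```

Call:
apply_moves(moves=[[[0, 0, 0, 0, 0.2, 0, -1], [0, 0, 0, -0.03, 0.4, -0.1, -1], [0, 0, 0, -0.03, 0.56, -0.23, -1], [0, 0, 0, -0.03, 0.56, -0.23, -1], [0, 0, 0, -0.03, 0.56, -0.23, -1], [0, 0, 0, -0.03, 0.56, -0.23, -1], [0, 0, 0, -0.03, 0.56, -0.23, -1]]])

```text
clock: 21.82
tcp_pos: [0.4808, 0.2162, 0.2011]
orientation: [0.001, 0.701, 0.713, 0.001]
ft_force: [0.0, 0.6, 0.1]
opening: 0.0853
grip_force: 0.0
```

```bash
python3 -c "
from h import *
s=arm.get_state();print(s['tcp_pos'],s['grip_force']);print(np.array([.4797,.2168,.042])-s['tcp_pos'])"
```

```text
[0.48084003 0.21621295 0.2010607 ] 0.0
[-0.00114003  0.00058705 -0.1590607 ]
```

Call:
apply_moves(moves=[[[0, 0, 0, 0, 0, -0.15, -1], [0, 0, 0, 0, 0, -0.3, -1], [0, 0, 0, 0, 0, -0.45, -1], [0, 0, 0, 0, 0, -0.6, -1], [0, 0, 0, 0, 0, -0.72, -1], [0, 0, 0, 0, 0, -0.79, -1], [0, 0, 0, 0, 0, -0.79, -1], [0, 0, 0, 0, 0, -0.79, -1]]])

```text
clock: 22.48
tcp_pos: [0.4807, 0.2159, 0.0425]
orientation: [0.0, 0.701, 0.713, 0.0]
ft_force: [-0.1, 0.5, 1.3]
opening: 0.0854
grip_force: 0.0
```

Call:
apply_moves(moves=[[[0, 0, 0, 0, 0, 0, 0.2], [0, 0, 0, 0, 0, 0, 1], [0, 0, 0, 0, 0, 0, 1], [0, 0, 0, 0, 0, 0, 1], [0, 0, 0, 0, 0, 0, 1], [0, 0, 0, 0, 0, 0, 1], [0, 0, 0, 0, 0, 0, 1], [0, 0, 0, 0, 0, 0, 1]]])

```text
clock: 23.15
tcp_pos: [0.4808, 0.2173, 0.0444]
orientation: [0.001, 0.701, 0.714, 0.001]
ft_force: [-2.3, -1.4, 7.4]
opening: 0.0494
grip_force: 39.6
```

Call:
apply_moves(moves=[[[0, 0, 0, 0, 0, 0.05, 1], [0, 0, 0, 0, 0, 0.15, 1], [0, 0, 0, 0, 0, 0.3, 1], [0, 0, 0, 0, 0, 0.45, 1], [0, 0, 0, 0, 0, 0.6, 1], [0, 0, 0, 0, 0, 0.72, 1], [0, 0, 0, 0, 0, 0.8, 1], [0, 0, 0, 0, 0, 0.8, 1]]])

```text
clock: 23.82
tcp_pos: [0.483, 0.218, 0.2079]
orientation: [0.003, 0.701, 0.714, 0.005]
ft_force: [0.2, 0.4, -1.0]
opening: 0.049
grip_force: 41.3
```

```bash
python3 -c "
from h import *
p,d=arm.get_image('wrist');q,d=arm.get_image('side')
a=cv2.resize(p[160:384,120:400,::-1],(400,320));b=cv2.resize(q[120:260,150:325,::-1],(400,320))
cv2.imwrite('pics/w3.png',np.hstack([a,b]))"
```

```text
(no output)
```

View pics/w3.png

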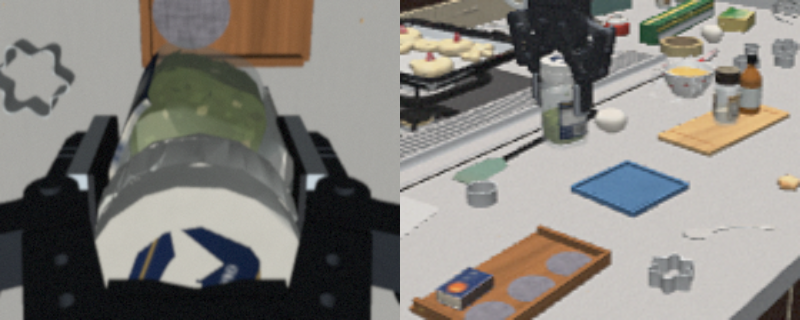

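The white jar is held near upright (left 195,200; right 562,95), and the bottle and brown jar stand on the board; the pads are bare and the matchbox is unmoved. Carrying on.

Call:
apply_moves(moves=[[[0, 0, 0, 0, -0.04, 0, 1], [0, 0, 0, 0, -0.12, 0, 1], [0, 0, 0, 0.05, -0.25, 0, 1], [0, 0, 0, 0.1, -0.4, 0, 1], [0, 0, 0, 0.15, -0.55, 0, 1], [0, 0, 0, 0.18, -0.7, 0, 1], [0, 0, 0, 0.2, -0.85, 0, 1], [0, 0, 0, 0.2, -1, 0, 1]]])

```text
clock: 24.58
tcp_pos: [0.5188, 0.015, 0.1997]
orientation: [-0.001, 0.701, 0.713, -0.001]
ft_force: [1.3, -0.4, -1.8]
opening: 0.0486
grip_force: 41.3
```

Call:
apply_moves(moves=[[[0, 0, 0, 0, -0.15, 0, 1], [0, 0, 0, 0.05, -0.3, 0, 1], [0, 0, 0, 0.1, -0.45, 0, 1], [0, 0, 0, 0.15, -0.6, 0, 1], [0, 0, 0, 0.19, -0.75, 0, 1], [0, 0, 0, 0.22, -0.86, 0, 1], [0, 0, 0, 0.23, -0.95, 0, 1], [0, 0, 0, 0.23, -1, 0, 1]]])

```text
clock: 25.25
tcp_pos: [0.5645, -0.1854, 0.1994]
orientation: [-0.002, 0.702, 0.713, -0.001]
ft_force: [-0.7, -0.3, -1.7]
opening: 0.0494
grip_force: 41.3
```

Call:
apply_moves(moves=[[[0, 0, 0, 0.03, -0.08, 0, 1], [0, 0, 0, 0.04, -0.15, 0, 1], [0, 0, 0, 0.04, -0.19, 0, 1], [0, 0, 0, 0.04, -0.19, 0, 1], [0, 0, 0, 0.04, -0.19, 0, 1], [0, 0, 0, 0.04, -0.19, 0, 1]]])

```text
clock: 25.75
tcp_pos: [0.5736, -0.2201, 0.2018]
orientation: [-0.001, 0.7, 0.714, 0.0]
ft_force: [0.5, -1.1, -1.0]
opening: 0.0494
grip_force: 41.3
```

```bash
python3 -c "
from h import *
s=arm.get_state();print(s['tcp_pos'],s['grip_force']);print(np.array([.573,-.222,.0475])-s['tcp_pos'])"; python3 look.py b3
```

```text
[ 0.57356295 -0.22006001  0.20181721] 41.283675651066005
[-0.00056295 -0.00193999 -0.15431721]
[ 0.57356295 -0.22006001  0.20181721] [-6.000e-04  7.005e-01  7.137e-01  1.000e-04]
board 8492 [ 570.6 -250.7  142.6  108.1   84.5] z 0.0119
```

Call:
apply_moves(moves=[[[0, 0, 0, 0, -0.01, -0.1, 1], [0, 0, 0, 0, -0.01, -0.25, 1], [0, 0, 0, 0, -0.01, -0.4, 1], [0, 0, 0, 0, -0.01, -0.53, 1], [0, 0, 0, 0, -0.01, -0.63, 1], [0, 0, 0, 0, -0.01, -0.7, 1], [0, 0, 0, 0, -0.01, -0.73, 1], [0, 0, 0, 0, -0.01, -0.745, 1], [0, 0, 0, 0, -0.01, -0.755, 1], [0, 0, 0, 0, -0.01, -0.76, 1], [0, 0, 0, 0, -0.01, -0.765, 1], [0, 0, 0, 0, -0.01, -0.765, 1]]])

```text
clock: 26.8
tcp_pos: [0.5746, -0.2233, 0.0502]
orientation: [0.001, 0.701, 0.713, 0.0]
ft_force: [-0.6, -0.6, -1.3]
opening: 0.0488
grip_force: 41.3
```

Call:
apply_moves(moves=[[[0, 0, 0, 0, 0, -0.005, 1], [0, 0, 0, 0, 0, -0.01, 1], [0, 0, 0, 0, 0, -0.01, 1], [0, 0, 0, 0, 0, -0.01, 1]]])

```text
clock: 27.13
tcp_pos: [0.5746, -0.2235, 0.0484]
orientation: [0.001, 0.701, 0.713, 0.0]
ft_force: [-0.5, 0.6, 6.3]
opening: 0.0494
grip_force: 41.8
```

Call:
apply_moves(moves=[[[0, 0, 0, 0, 0, 0, 0.3], [0, 0, 0, 0, 0, 0, 0], [0, 0, 0, 0, 0, 0, -0.5], [0, 0, 0, 0, 0, 0, -1], [0, 0, 0, 0, 0, 0, -1], [0, 0, 0, 0, 0, 0, -1], [0, 0, 0, 0, 0, 0.1, -1], [0, 0, 0, 0, 0, 0.3, -1], [0, 0, 0, 0, 0, 0.5, -1], [0, 0, 0, 0, 0, 0.7, -1], [0, 0, 0, 0, 0, 0.9, -1], [0, 0, 0, 0, 0, 1, -1]]])

```text
clock: 28.13
tcp_pos: [0.5761, -0.2241, 0.2534]
orientation: [0.004, 0.701, 0.713, 0.001]
ft_force: [1.2, -0.3, 1.4]
opening: 0.0856
grip_force: 0.0
```

Call:
apply_moves(moves=[[[0, 0, 0, 0, 0.2, 0.2, -1], [0, 0, 0, 0, 0.35, 0.4, -1], [0, 0, 0, 0, 0.35, 0.4, -1], [0, 0, 0, 0, 0.35, 0.4, -1], [0, 0, 0, 0, 0.35, 0.4, -1], [0, 0, 0, 0, 0.35, 0.4, -1]]])

```text
clock: 28.63
tcp_pos: [0.5733, -0.1531, 0.3256]
orientation: [-0.001, 0.701, 0.713, -0.001]
ft_force: [-0.5, 0.1, -0.5]
opening: 0.0853
grip_force: 0.0
```

```bash
python3 look.py b4
```

```text
[ 0.57330687 -0.1531197   0.32559286] [-9.000e-04  7.007e-01  7.134e-01 -6.000e-04]
board 6679 [ 566.  -297.6  238.   108.3   84.6] z 0.0118
obj [ 238  200   41   43 1387] [ 0.5748 -0.2217  0.1098] [136. 136. 132.]
obj [ 233  256   35   39 1110] [ 0.5663 -0.2913  0.1074] [89. 84. 71.]
obj [236 311  18  29 404] [ 0.5602 -0.3605  0.112 ] [50. 39. 30.]
```

View pics/b4.png

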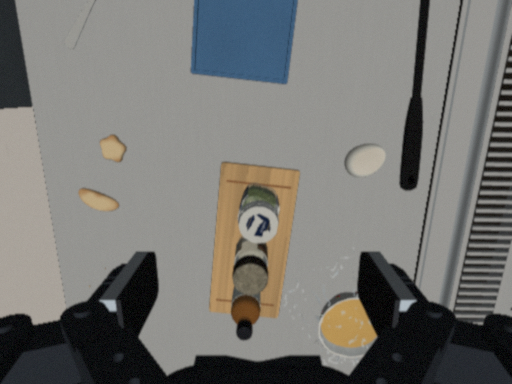

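All three stand upright on the board: white (258,222), brown (250,272), bottle (245,315), top heights as expected. Now the matchbox.

Call:
apply_moves(moves=[[[0, 0, 0.05, -0.05, 0.2, 0, -1], [0, 0, 0.05, -0.08, 0.4, 0, -1], [0, 0, 0.05, -0.1, 0.6, 0, -1], [0, 0, 0.05, -0.1, 0.8, 0, -1], [0, 0, 0.05, -0.1, 1, 0, -1]]])

```text
clock: 29.1
tcp_pos: [0.5528, 0.0476, 0.3247]
orientation: [-0.002, 0.674, 0.738, -0.001]
ft_force: [0.4, 0.5, -0.8]
opening: 0.0854
grip_force: 0.0
```

Call:
apply_moves(moves=[[[0, 0, 0, -0.05, 0.2, 0, -1], [0, 0, 0, -0.08, 0.4, 0, -1], [0, 0, 0, -0.1, 0.6, -0.1, -1], [0, 0, 0, -0.11, 0.8, -0.2, -1], [0, 0, 0, -0.11, 1, -0.3, -1], [0, 0, 0, -0.11, 1, -0.3, -1], [0, 0, 0, -0.11, 1, -0.3, -1], [0, 0, 0, -0.11, 1, -0.3, -1]]])

```text
clock: 29.77
tcp_pos: [0.5315, 0.246, 0.2651]
orientation: [-0.001, 0.673, 0.739, -0.002]
ft_force: [0.3, -0.1, 0.3]
opening: 0.0853
grip_force: 0.0
```

Run:
```python
from h import *
st=arm.get_state(); p,d=arm.get_image("wrist");c=cam("wrist",st);P=cloud(c,d);t=P[...,2]
hsv=cv2.cvtColor(p,cv2.COLOR_RGB2HSV);H,S,V=[hsv[...,i].astype(int) for i in range(3)]
g=(t>.021)&(t<.035)&(np.abs(P[...,0]-.53)<.06)&(np.abs(P[...,1]-.337)<.06)
g=biggest(g);ys,xs=np.nonzero(g)
print(st["tcp_pos"],st["orientation"],g.sum(),"match",rect(plane(c,np.c_[xs,ys],.025)),rect(P[g]),np.nanmedian(t[g]))
m=(H<16)&(S>80)&(t>.002)&(t<.04)&(P[...,1]>.15)&(np.abs(P[...,0]-.5)<.1)
m=biggest(m);ys,xs=np.nonzero(m);print("caddy",rect(plane(c,np.c_[xs,ys],.02)),"uv",ys.min(),ys.max())
# grey pads
k=((S<45)&(np.abs(P[...,0]-.479)<.04)&(P[...,1]>.18)&(P[...,1]<.39)&(t<.016)).astype(np.uint8)
n,l,s,_=cv2.connectedComponentsWithStats(k)
for i in range(1,n):
    if s[i,4]>300:
        ys,xs=np.nonzero(l==i);q=plane(c,np.c_[xs,ys],.008);print("pad",s[i],rect(q),q.mean(0).round(4))
```

```text
[0.53149134 0.24600978 0.26514341] [-5.37524915e-04  6.73457423e-01  7.39223315e-01 -1.92408107e-03] 1945 match [530.1 338.5  36.6  54.7   5.3] [530.2 338.5  36.6  54.9   5.2] 0.02512122022565838
caddy [505.3 283.7 121.5 212.2   1.2] uv 11 212
pad [ 194   27   51   54 2153] [478.5 351.1  54.7  53.7   5.3] [0.4783 0.3512 0.008 ]
pad [ 193   94   48   48 1840] [479.7 282.7  54.2  52.8   5.3] [0.4796 0.2831 0.008 ]
pad [ 192  153   46   45 1593] [481.  214.5  53.8  55.   68.2] [0.481 0.215 0.008]
```

Call:
apply_moves(moves=[[[0, 0, 0, -0.007, 0.2, -0.1, -1], [0, 0, 0, -0.007, 0.4, -0.25, -1], [0, 0, 0, -0.007, 0.462, -0.4, -1], [0, 0, 0, -0.007, 0.462, -0.6, -1], [0, 0, 0, -0.007, 0.462, -0.8, -1], [0, 0, 0, -0.007, 0.462, -0.9, -1], [0, 0, 0, -0.007, 0.462, -0.9, -1], [0, 0, 0, -0.007, 0.462, -0.9, -1], [0, 0, 0, -0.007, 0.462, -0.9, -1]]])

```text
clock: 30.57
tcp_pos: [0.5333, 0.3391, 0.09]
orientation: [0.001, 0.674, 0.739, 0.002]
ft_force: [0.9, 0.7, 0.3]
opening: 0.0855
grip_force: 0.0
```

```bash
python3 -c "
from h import *
s=arm.get_state();print(s['tcp_pos'],s['grip_force']);print(np.array([.5301,.3385,.012])-s['tcp_pos'])"
```

```text
[0.53327131 0.3390601  0.08999194] 0.0
[-0.00317131 -0.0005601  -0.07799194]
```

Call:
apply_moves(moves=[[[0, 0, 0, -0.01, 0, -0.12, -1], [0, 0, 0, -0.01, 0, -0.24, -1], [0, 0, 0, -0.01, 0, -0.33, -1], [0, 0, 0, -0.01, 0, -0.37, -1], [0, 0, 0, -0.01, 0, -0.37, -1], [0, 0, 0, -0.01, 0, -0.37, -1], [0, 0, 0, -0.01, 0, -0.37, -1]]])

```text
clock: 31.15
tcp_pos: [0.5307, 0.3402, 0.0158]
orientation: [0.001, 0.674, 0.739, 0.002]
ft_force: [0.3, -0.3, 0.8]
opening: 0.0855
grip_force: 0.0
```

Call:
apply_moves(moves=[[[0, 0, 0, 0, 0, -0.015, -1], [0, 0, 0, 0, 0, -0.015, 0], [0, 0, 0, 0, 0, -0.015, 0.3], [0, 0, 0, 0, 0, -0.015, 1], [0, 0, 0, 0, 0, -0.015, 1], [0, 0, 0, 0, 0, -0.015, 1], [0, 0, 0, 0, 0, -0.015, 1], [0, 0, 0, 0, 0, -0.015, 1], [0, 0, 0, 0, 0, -0.015, 1], [0, 0, 0, 0, 0, -0.015, 1]]], newtons=20)

```text
clock: 31.98
tcp_pos: [0.5288, 0.3396, 0.0104]
orientation: [0.0, 0.673, 0.739, 0.0]
ft_force: [-0.9, -0.6, 2.3]
opening: 0.038
grip_force: 20.6
```

Call:
apply_moves(moves=[[[0, 0, 0, 0, 0, 0.05, 1], [0, 0, 0, 0, 0, 0.15, 1], [0, 0, 0, 0, 0, 0.3, 1], [0, 0, 0, 0, 0, 0.4, 1], [0, 0, 0, 0, 0, 0.5, 1], [0, 0, 0, 0, 0, 0.5, 1], [0, 0, 0, 0, 0, 0.5, 1]]])

```text
clock: 32.57
tcp_pos: [0.5295, 0.3398, 0.1119]
orientation: [0.001, 0.673, 0.739, 0.002]
ft_force: [-1.0, -0.9, -0.1]
opening: 0.0376
grip_force: 20.3
```

Call:
apply_moves(moves=[[[0, 0, 0, 0, -0.05, 0, 1], [0, 0, 0, 0.03, -0.15, 0, 1], [0, 0, 0, 0.05, -0.3, 0, 1], [0, 0, 0, 0.06, -0.45, 0, 1], [0, 0, 0, 0.06, -0.6, 0, 1], [0, 0, 0, 0.06, -0.75, 0, 1], [0, 0, 0, 0.06, -0.9, 0, 1], [0, 0, 0, 0.06, -1, 0, 1]]])

```text
clock: 33.23
tcp_pos: [0.5382, 0.1361, 0.1076]
orientation: [-0.001, 0.674, 0.739, -0.002]
ft_force: [-1.4, 0.0, 0.6]
opening: 0.0376
grip_force: 20.3
```

Call:
apply_moves(moves=[[[0, 0, 0, 0.02, -0.15, 0, 1], [0, 0, 0, 0.04, -0.3, 0, 1], [0, 0, 0, 0.06, -0.45, 0, 1], [0, 0, 0, 0.06, -0.58, 0, 1], [0, 0, 0, 0.06, -0.66, 0, 1], [0, 0, 0, 0.06, -0.7, 0, 1], [0, 0, 0, 0.06, -0.7, 0, 1], [0, 0, 0, 0.06, -0.7, 0, 1], [0, 0, 0, 0.06, -0.7, 0, 1]]])

```text
clock: 33.98
tcp_pos: [0.5518, 0.0004, 0.1093]
orientation: [-0.001, 0.673, 0.739, -0.0]
ft_force: [-0.0, 1.1, -0.1]
opening: 0.0378
grip_force: 20.3
```

```bash
python3 -c "
from h import *
s=arm.get_state();print(s['tcp_pos'],s['grip_force']);print(np.array([.5525,-.001,.008])-s['tcp_pos'])"
```

```text
[5.51765772e-01 3.71788277e-04 1.09327048e-01] 20.291017591953278
[ 0.00073423 -0.00137179 -0.10132705]
```

Call:
apply_moves(moves=[[[0, 0, 0, 0, -0.006, -0.1, 1], [0, 0, 0, 0, -0.006, -0.22, 1], [0, 0, 0, 0, -0.006, -0.34, 1], [0, 0, 0, 0, -0.006, -0.42, 1], [0, 0, 0, 0, -0.006, -0.46, 1], [0, 0, 0, 0, -0.006, -0.48, 1], [0, 0, 0, 0, -0.006, -0.49, 1], [0, 0, 0, 0, -0.006, -0.495, 1], [0, 0, 0, 0, -0.006, -0.495, 1], [0, 0, 0, 0, -0.006, -0.495, 1]]])

```text
clock: 34.82
tcp_pos: [0.5536, -0.0018, 0.0122]
orientation: [0.001, 0.673, 0.739, 0.001]
ft_force: [0.2, 0.6, -0.2]
opening: 0.0379
grip_force: 20.3
```

Call:
apply_moves(moves=[[[0, 0, 0, 0, 0, -0.008, 1], [0, 0, 0, 0, 0, -0.015, 1], [0, 0, 0, 0, 0, -0.018, 1], [0, 0, 0, 0, 0, -0.018, 1], [0, 0, 0, 0, 0, -0.018, 1]]])

```text
clock: 35.23
tcp_pos: [0.5524, -0.0018, 0.0075]
orientation: [-0.0, 0.674, 0.739, -0.0]
ft_force: [-0.6, -1.0, -1.1]
opening: 0.038
grip_force: 20.3
```

Call:
apply_moves(moves=[[[0, 0, 0, 0, 0, -0.003, 1], [0, 0, 0, 0, 0, -0.003, 0], [0, 0, 0, 0, 0, -0.003, -0.2], [0, 0, 0, 0, 0, -0.003, -0.4], [0, 0, 0, 0, 0, -0.003, -0.4], [0, 0, 0, 0, 0, 0.1, -0.4], [0, 0, 0, 0, 0, 0.25, -0.4], [0, 0, 0, 0, 0, 0.45, -1], [0, 0, 0, 0, 0, 0.65, -1], [0, 0, 0, 0, 0, 0.85, -1], [0, 0, 0, 0, 0, 1, -1]]])

```text
clock: 36.15
tcp_pos: [0.5535, -0.0019, 0.2113]
orientation: [0.002, 0.673, 0.739, 0.001]
ft_force: [0.8, -0.7, -0.1]
opening: 0.0855
grip_force: 0.0
```

Call:
apply_moves(moves=[[[0, 0, 0, 0.02, -0.2, 0.2, -1], [0, 0, 0, 0.04, -0.4, 0.4, -1], [0, 0, 0, 0.06, -0.6, 0.55, -1], [0, 0, 0, 0.1, -0.75, 0.55, -1], [0, 0, 0, 0.1, -0.75, 0.55, -1], [0, 0, 0, 0.1, -0.75, 0.55, -1], [0, 0, 0, 0.1, -0.75, 0.55, -1]]])

```text
clock: 36.73
tcp_pos: [0.5726, -0.153, 0.3178]
orientation: [0.0, 0.674, 0.738, 0.0]
ft_force: [-0.3, 0.0, -0.1]
opening: 0.0849
grip_force: 0.0
```

```bash
cat > dish.py <<'E'
from h import *
st=arm.get_state();p,d=arm.get_image("wrist");c=cam("wrist",st);P=cloud(c,d);t=P[...,2]
near=(np.abs(P[...,0]-.5525)<.08)&(np.abs(P[...,1]+.002)<.08)
g=biggest(near&(t>.0165)&(t<.04));ys,xs=np.nonzero(g)
print("match",g.sum(),rect(plane(c,np.c_[xs,ys],.022)),np.nanpercentile(t[g],[5,50,95]).round(4))
hsv=cv2.cvtColor(p,cv2.COLOR_RGB2HSV)
m=near&(hsv[...,0]>98)&(hsv[...,0]<115)&(hsv[...,1]>80)&(t<.016)
ys,xs=np.nonzero(biggest(m));print("dish",rect(plane(c,np.c_[xs,ys],.011)),ys.min())
cv2.imwrite("pics/d1.png",p[:,:,::-1])
E
python3 dish.py;python3 look.py b5
```

```text
match 1436 [552.5  -6.7  36.1  48.    5.6] [0.0207 0.0221 0.0236]
dish [551.5 -17.6  97.6 122.1  84.8] 0
[ 0.57213273 -0.15169355  0.3168271 ] [-7.000e-04  6.738e-01  7.389e-01  1.000e-04]
board 6842 [ 565.9 -297.6  238.1  108.4   84.6] z 0.0118
obj [ 234  204   41   43 1440] [ 0.5746 -0.2213  0.1098] [136. 136. 132.]
obj [ 224  260   36   39 1162] [ 0.566  -0.2911  0.1075] [89. 84. 70.]
obj [223 316  19  29 417] [ 0.5597 -0.3607  0.1123] [49. 38. 29.]
```

View pics/d1.png

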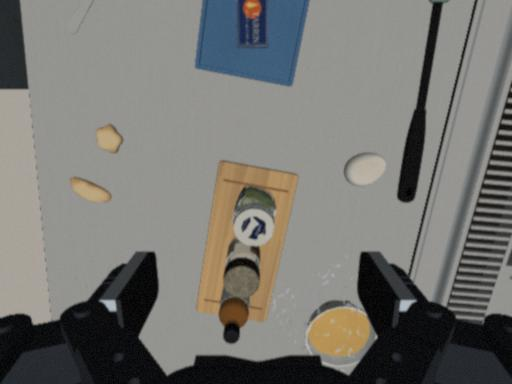

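The matchbox lies flat in the dish (253,22), centre about (0.5525, -0.003), and the three still stand on the board. Now the return, white jar first.

Call:
apply_moves(moves=[[[0, 0, 0, 0.01, -0.2, -0.1, -1], [0, 0, 0, 0.01, -0.35, -0.2, -1], [0, 0, 0, 0.01, -0.35, -0.35, -1], [0, 0, 0, 0.01, -0.35, -0.5, -1], [0, 0, 0, 0.01, -0.35, -0.56, -1], [0, 0, 0, 0.01, -0.35, -0.56, -1], [0, 0, 0, 0.01, -0.35, -0.56, -1], [0, 0, 0, 0.01, -0.35, -0.56, -1]]])

```text
clock: 37.5
tcp_pos: [0.5758, -0.2214, 0.2076]
orientation: [0.002, 0.673, 0.74, 0.0]
ft_force: [0.7, 0.2, 0.0]
opening: 0.0856
grip_force: 0.0
```

```bash
python3 -c "
from h import *
s=arm.get_state();print(s['tcp_pos'],s['grip_force']);print(np.array([.5746,-.2225,.0475])-s['tcp_pos'])"
```

```text
[ 0.57578976 -0.22141873  0.20758126] 0.0
[-0.00118976 -0.00108127 -0.16008126]
```

Call:
apply_moves(moves=[[[0, 0, 0, -0.003, -0.005, -0.15, -1], [0, 0, 0, -0.003, -0.005, -0.3, -1], [0, 0, 0, -0.003, -0.005, -0.45, -1], [0, 0, 0, -0.003, -0.005, -0.6, -1], [0, 0, 0, -0.003, -0.005, -0.72, -1], [0, 0, 0, -0.003, -0.005, -0.79, -1], [0, 0, 0, -0.003, -0.005, -0.79, -1], [0, 0, 0, -0.003, -0.005, -0.79, -1]]])

```text
clock: 38.17
tcp_pos: [0.575, -0.2231, 0.0488]
orientation: [0.001, 0.673, 0.739, 0.0]
ft_force: [-0.4, 0.0, 0.6]
opening: 0.0853
grip_force: 0.0
```

Call:
apply_moves(moves=[[[0, 0, 0, 0, 0, 0, 0], [0, 0, 0, 0, 0, 0, 0.2], [0, 0, 0, 0, 0, 0, 1], [0, 0, 0, 0, 0, 0, 1], [0, 0, 0, 0, 0, 0, 1], [0, 0, 0, 0, 0, 0, 1], [0, 0, 0, 0, 0, 0, 1], [0, 0, 0, 0, 0, 0, 1], [0, 0, 0, 0, 0, 0, 1]]], newtons=40)

```text
clock: 38.92
tcp_pos: [0.5756, -0.2238, 0.05]
orientation: [0.002, 0.673, 0.739, 0.0]
ft_force: [-0.5, 0.4, 5.5]
opening: 0.0497
grip_force: 42.3
```

Call:
apply_moves(moves=[[[0, 0, 0, 0, 0, 0.05, 1], [0, 0, 0, 0, 0, 0.15, 1], [0, 0, 0, 0, 0, 0.3, 1], [0, 0, 0, 0, 0, 0.45, 1], [0, 0, 0, 0, 0, 0.6, 1], [0, 0, 0, 0, 0, 0.72, 1], [0, 0, 0, 0, 0, 0.8, 1], [0, 0, 0, 0, 0, 0.8, 1]]])

```text
clock: 39.58
tcp_pos: [0.5763, -0.2241, 0.2132]
orientation: [0.005, 0.673, 0.739, 0.001]
ft_force: [1.1, 0.1, -0.7]
opening: 0.0497
grip_force: 42.0
```

Call:
apply_moves(moves=[[[0, 0, 0, 0, 0.04, 0, 1], [0, 0, 0, -0.02, 0.12, 0, 1], [0, 0, 0, -0.05, 0.25, 0, 1], [0, 0, 0, -0.1, 0.4, 0, 1], [0, 0, 0, -0.13, 0.55, 0, 1], [0, 0, 0, -0.16, 0.7, 0, 1], [0, 0, 0, -0.19, 0.85, 0, 1], [0, 0, 0, -0.22, 1, 0, 1]]])

```text
clock: 40.25
tcp_pos: [0.5268, -0.0197, 0.2047]
orientation: [-0.003, 0.673, 0.739, -0.001]
ft_force: [0.8, -0.5, -0.6]
opening: 0.0502
grip_force: 42.0
```

Call:
apply_moves(moves=[[[0, 0, 0, -0.03, 0.15, 0, 1], [0, 0, 0, -0.06, 0.3, 0, 1], [0, 0, 0, -0.1, 0.45, 0, 1], [0, 0, 0, -0.13, 0.6, 0, 1], [0, 0, 0, -0.16, 0.75, 0, 1], [0, 0, 0, -0.19, 0.87, 0, 1], [0, 0, 0, -0.21, 0.95, 0, 1], [0, 0, 0, -0.22, 1, 0, 1]]])

```text
clock: 40.92
tcp_pos: [0.4822, 0.1798, 0.2048]
orientation: [-0.002, 0.672, 0.74, -0.002]
ft_force: [0.5, -0.3, -1.5]
opening: 0.0503
grip_force: 42.0
```

Call:
apply_moves(moves=[[[0, 0, 0, -0.03, 0.1, 0, 1], [0, 0, 0, -0.04, 0.17, 0, 1], [0, 0, 0, -0.04, 0.2, 0, 1], [0, 0, 0, -0.04, 0.2, 0, 1], [0, 0, 0, -0.04, 0.2, 0, 1], [0, 0, 0, -0.04, 0.2, 0, 1]]])

```text
clock: 41.42
tcp_pos: [0.4777, 0.2164, 0.2069]
orientation: [-0.0, 0.674, 0.739, -0.001]
ft_force: [0.2, -0.6, -1.1]
opening: 0.0494
grip_force: 42.0
```

```bash
python3 -c "
from h import *
s=arm.get_state();print(s['tcp_pos'],s['grip_force']);print(np.array([.480,.2165,.044])-s['tcp_pos'])"
```

```text
[0.4776769  0.21640438 0.20691031] 41.974212317727506
[ 2.32310482e-03  9.56249137e-05 -1.62910310e-01]
```

Call:
apply_moves(moves=[[[0, 0, 0, 0.007, 0, -0.1, 1], [0, 0, 0, 0.007, 0, -0.25, 1], [0, 0, 0, 0.007, 0, -0.4, 1], [0, 0, 0, 0.007, 0, -0.53, 1], [0, 0, 0, 0.007, 0, -0.63, 1], [0, 0, 0, 0.007, 0, -0.7, 1], [0, 0, 0, 0.007, 0, -0.74, 1], [0, 0, 0, 0.007, 0, -0.77, 1], [0, 0, 0, 0.007, 0, -0.785, 1], [0, 0, 0, 0.007, 0, -0.79, 1], [0, 0, 0, 0.007, 0, -0.79, 1], [0, 0, 0, 0.007, 0, -0.79, 1]]])

```text
clock: 42.42
tcp_pos: [0.4802, 0.2174, 0.0505]
orientation: [0.001, 0.673, 0.739, 0.001]
ft_force: [0.5, 0.0, -1.3]
opening: 0.0501
grip_force: 42.0
```

Call:
apply_moves(moves=[[[0, 0, 0, 0, 0, -0.005, 1], [0, 0, 0, 0, 0, -0.01, 1], [0, 0, 0, 0, 0, -0.01, 1], [0, 0, 0, 0, 0, -0.01, 1]]])

```text
clock: 42.75
tcp_pos: [0.4793, 0.2173, 0.0476]
orientation: [0.0, 0.673, 0.739, 0.0]
ft_force: [0.2, -0.2, -1.5]
opening: 0.0499
grip_force: 42.0
```

Call:
apply_moves(moves=[[[0, 0, 0, 0, 0, -0.005, 1], [0, 0, 0, 0, 0, -0.01, 1], [0, 0, 0, 0, 0, -0.014, 1], [0, 0, 0, 0, 0, -0.014, 1], [0, 0, 0, 0, 0, -0.014, 1]]])

```text
clock: 43.17
tcp_pos: [0.4795, 0.2174, 0.046]
orientation: [-0.0, 0.673, 0.739, -0.0]
ft_force: [-3.6, -0.5, 7.5]
opening: 0.0498
grip_force: 42.9
```

Call:
apply_moves(moves=[[[0, 0, 0, 0, 0, 0, 0.3], [0, 0, 0, 0, 0, 0, 0], [0, 0, 0, 0, 0, 0, -0.5], [0, 0, 0, 0, 0, 0, -1], [0, 0, 0, 0, 0, 0, -1], [0, 0, 0, 0, 0, 0, -1], [0, 0, 0, 0, 0, 0.1, -1], [0, 0, 0, 0, 0, 0.3, -1], [0, 0, 0, 0, 0, 0.5, -1], [0, 0, 0, 0, 0, 0.7, -1], [0, 0, 0, 0, 0, 0.9, -1], [0, 0, 0, 0, 0, 1, -1]]])

```text
clock: 44.17
tcp_pos: [0.4817, 0.2179, 0.2506]
orientation: [0.002, 0.673, 0.739, 0.004]
ft_force: [1.5, -0.0, 0.6]
opening: 0.0854
grip_force: 0.0
```

Call:
apply_moves(moves=[[[0, 0, 0, 0.03, -0.2, 0, -1], [0, 0, 0, 0.07, -0.4, 0, -1], [0, 0, 0, 0.1, -0.6, 0, -1], [0, 0, 0, 0.13, -0.8, 0, -1], [0, 0, 0, 0.17, -1, 0, -1]]])

```text
clock: 44.58
tcp_pos: [0.513, 0.0156, 0.2447]
orientation: [0.0, 0.673, 0.739, 0.0]
ft_force: [1.3, 0.5, -0.7]
opening: 0.0854
grip_force: 0.0
```

Call:
apply_moves(moves=[[[0, 0, 0, 0.03, -0.2, 0, -1], [0, 0, 0, 0.07, -0.4, 0, -1], [0, 0, 0, 0.1, -0.6, 0, -1], [0, 0, 0, 0.13, -0.8, 0, -1], [0, 0, 0, 0.17, -1, 0, -1]]])

```text
clock: 45.0
tcp_pos: [0.5469, -0.1848, 0.2444]
orientation: [-0.0, 0.674, 0.739, -0.0]
ft_force: [0.6, -0.2, -0.6]
opening: 0.0855
grip_force: 0.0
```

Call:
apply_moves(moves=[[[0, 0, 0, 0.03, -0.2, 0, -1], [0, 0, 0, 0.07, -0.4, -0.1, -1], [0, 0, 0, 0.09, -0.56, -0.2, -1], [0, 0, 0, 0.09, -0.56, -0.2, -1], [0, 0, 0, 0.09, -0.56, -0.2, -1], [0, 0, 0, 0.09, -0.56, -0.2, -1], [0, 0, 0, 0.09, -0.56, -0.2, -1]]])

```text
clock: 45.58
tcp_pos: [0.5658, -0.2939, 0.2056]
orientation: [0.001, 0.673, 0.74, 0.0]
ft_force: [0.2, -0.4, -0.0]
opening: 0.0852
grip_force: 0.0
```

```bash
python3 -c "
from h import *
s=arm.get_state();print(s['tcp_pos'],s['grip_force']);print(np.array([.566,-.2945,.047])-s['tcp_pos'])"
```

```text
[ 0.56577695 -0.29385536  0.20562785] 0.0
[ 0.00022305 -0.00064464 -0.15862785]
```

Call:
apply_moves(moves=[[[0, 0, 0, 0, -0.003, -0.15, -1], [0, 0, 0, 0, -0.003, -0.3, -1], [0, 0, 0, 0, -0.003, -0.45, -1], [0, 0, 0, 0, -0.003, -0.6, -1], [0, 0, 0, 0, -0.003, -0.72, -1], [0, 0, 0, 0, -0.003, -0.785, -1], [0, 0, 0, 0, -0.003, -0.785, -1], [0, 0, 0, 0, -0.003, -0.785, -1]]])

```text
clock: 46.25
tcp_pos: [0.566, -0.2947, 0.0486]
orientation: [0.0, 0.673, 0.74, 0.0]
ft_force: [-0.8, -0.3, -0.5]
opening: 0.0852
grip_force: 0.0
```

Call:
apply_moves(moves=[[[0, 0, 0, 0, 0, 0, 0], [0, 0, 0, 0, 0, 0, 0.2], [0, 0, 0, 0, 0, 0, 1], [0, 0, 0, 0, 0, 0, 1], [0, 0, 0, 0, 0, 0, 1], [0, 0, 0, 0, 0, 0, 1], [0, 0, 0, 0, 0, 0, 1], [0, 0, 0, 0, 0, 0, 1], [0, 0, 0, 0, 0, 0, 1]]])

```text
clock: 47.0
tcp_pos: [0.5663, -0.2962, 0.0498]
orientation: [0.001, 0.673, 0.739, 0.0]
ft_force: [-0.9, 1.7, 6.7]
opening: 0.0412
grip_force: 35.9
```

Call:
apply_moves(moves=[[[0, 0, 0, 0, 0, 0.05, 1], [0, 0, 0, 0, 0, 0.15, 1], [0, 0, 0, 0, 0, 0.3, 1], [0, 0, 0, 0, 0, 0.45, 1], [0, 0, 0, 0, 0, 0.6, 1], [0, 0, 0, 0, 0, 0.75, 1], [0, 0, 0, 0, 0, 0.82, 1], [0, 0, 0, 0, 0, 0.85, 1]]])

```text
clock: 47.67
tcp_pos: [0.5668, -0.2965, 0.2223]
orientation: [0.003, 0.674, 0.739, 0.0]
ft_force: [-0.3, -0.4, -1.3]
opening: 0.041
grip_force: 36.5
```

Call:
apply_moves(moves=[[[0, 0, 0, 0, 0.04, 0, 1], [0, 0, 0, -0.02, 0.12, 0, 1], [0, 0, 0, -0.05, 0.25, 0, 1], [0, 0, 0, -0.08, 0.4, 0, 1], [0, 0, 0, -0.1, 0.55, 0, 1], [0, 0, 0, -0.12, 0.7, 0, 1], [0, 0, 0, -0.14, 0.83, 0, 1], [0, 0, 0, -0.14, 0.96, 0, 1]]])

```text
clock: 48.33
tcp_pos: [0.5346, -0.1008, 0.2149]
orientation: [-0.003, 0.673, 0.739, -0.001]
ft_force: [-0.5, 0.7, -1.1]
opening: 0.0417
grip_force: 36.5
```

Call:
apply_moves(moves=[[[0, 0, 0, -0.02, 0.15, 0, 1], [0, 0, 0, -0.05, 0.3, 0, 1], [0, 0, 0, -0.08, 0.45, 0, 1], [0, 0, 0, -0.1, 0.6, 0, 1], [0, 0, 0, -0.12, 0.72, 0, 1], [0, 0, 0, -0.14, 0.84, 0, 1], [0, 0, 0, -0.14, 0.96, 0, 1]]])

```text
clock: 48.92
tcp_pos: [0.5063, 0.0904, 0.215]
orientation: [-0.002, 0.673, 0.739, -0.002]
ft_force: [0.9, 0.1, -1.1]
opening: 0.0416
grip_force: 36.5
```

Call:
apply_moves(moves=[[[0, 0, 0, -0.02, 0.15, 0, 1], [0, 0, 0, -0.05, 0.3, 0, 1], [0, 0, 0, -0.08, 0.45, 0, 1], [0, 0, 0, -0.1, 0.6, 0, 1], [0, 0, 0, -0.12, 0.73, 0, 1], [0, 0, 0, -0.14, 0.85, 0, 1], [0, 0, 0, -0.14, 0.93, 0, 1], [0, 0, 0, -0.14, 0.96, 0, 1], [0, 0, 0, -0.14, 0.96, 0, 1], [0, 0, 0, -0.14, 0.96, 0, 1]]])

```text
clock: 49.75
tcp_pos: [0.4803, 0.28, 0.2162]
orientation: [-0.0, 0.673, 0.739, -0.002]
ft_force: [1.0, -0.8, -1.1]
opening: 0.0413
grip_force: 36.5
```

```bash
python3 -c "
from h import *
s=arm.get_state();print(s['tcp_pos'],s['grip_force']);print(np.array([.4807,.2835,.045])-s['tcp_pos'])"
```

```text
[0.48029151 0.27997454 0.21615367] 36.54493812908186
[ 0.00040849  0.00352546 -0.17115367]
```

Call:
apply_moves(moves=[[[0, 0, 0, 0, 0.012, -0.1, 1], [0, 0, 0, 0, 0.012, -0.25, 1], [0, 0, 0, 0, 0.012, -0.4, 1], [0, 0, 0, 0, 0.012, -0.55, 1], [0, 0, 0, 0, 0.012, -0.67, 1], [0, 0, 0, 0, 0.012, -0.75, 1], [0, 0, 0, 0, 0.012, -0.79, 1], [0, 0, 0, 0, 0.012, -0.82, 1], [0, 0, 0, 0, 0.012, -0.83, 1], [0, 0, 0, 0, 0.012, -0.84, 1], [0, 0, 0, 0, 0.012, -0.84, 1], [0, 0, 0, 0, 0.012, -0.84, 1]]])

```text
clock: 50.75
tcp_pos: [0.4823, 0.2833, 0.0509]
orientation: [0.001, 0.673, 0.739, 0.001]
ft_force: [0.4, 0.4, -1.0]
opening: 0.0416
grip_force: 36.6
```

Call:
apply_moves(moves=[[[0, 0, 0, 0, 0, -0.005, 1], [0, 0, 0, 0, 0, -0.01, 1], [0, 0, 0, 0, 0, -0.01, 1], [0, 0, 0, 0, 0, -0.01, 1]]])

```text
clock: 51.08
tcp_pos: [0.4813, 0.2831, 0.0478]
orientation: [0.0, 0.673, 0.739, 0.0]
ft_force: [-0.3, -0.4, -1.6]
opening: 0.0411
grip_force: 36.6
```

Call:
apply_moves(moves=[[[0, 0, 0, 0, 0, -0.005, 1], [0, 0, 0, 0, 0, -0.01, 1], [0, 0, 0, 0, 0, -0.014, 1], [0, 0, 0, 0, 0, -0.014, 1], [0, 0, 0, 0, 0, -0.014, 1]]])

```text
clock: 51.5
tcp_pos: [0.4814, 0.2832, 0.0457]
orientation: [-0.0, 0.673, 0.739, 0.0]
ft_force: [-1.8, -0.2, 6.0]
opening: 0.0413
grip_force: 37.4
```

Call:
apply_moves(moves=[[[0, 0, 0, 0, 0, 0, 0.3], [0, 0, 0, 0, 0, 0, 0], [0, 0, 0, 0, 0, 0, -0.5], [0, 0, 0, 0, 0, 0, -1], [0, 0, 0, 0, 0, 0, -1], [0, 0, 0, 0, 0, 0, -1], [0, 0, 0, 0, 0, 0.1, -1], [0, 0, 0, 0, 0, 0.3, -1], [0, 0, 0, 0, 0, 0.5, -1], [0, 0, 0, 0, 0, 0.7, -1], [0, 0, 0, 0, 0, 0.9, -1], [0, 0, 0, 0, 0, 1, -1]]])

```text
clock: 52.5
tcp_pos: [0.4836, 0.2839, 0.251]
orientation: [0.002, 0.673, 0.739, 0.004]
ft_force: [0.8, 0.8, 0.6]
opening: 0.0856
grip_force: 0.0
```

Call:
apply_moves(moves=[[[0, 0, 0, 0.03, -0.2, 0, -1], [0, 0, 0, 0.06, -0.4, 0, -1], [0, 0, 0, 0.08, -0.6, 0, -1], [0, 0, 0, 0.1, -0.8, 0, -1], [0, 0, 0, 0.12, -1, 0, -1]]])

```text
clock: 52.92
tcp_pos: [0.5051, 0.0814, 0.2449]
orientation: [0.0, 0.673, 0.739, 0.0]
ft_force: [0.7, -0.4, -0.2]
opening: 0.0855
grip_force: 0.0
```

Call:
apply_moves(moves=[[[0, 0, 0, 0.03, -0.2, 0, -1], [0, 0, 0, 0.06, -0.4, 0, -1], [0, 0, 0, 0.08, -0.6, 0, -1], [0, 0, 0, 0.1, -0.8, 0, -1], [0, 0, 0, 0.12, -1, 0, -1]]])

```text
clock: 53.33
tcp_pos: [0.5291, -0.119, 0.2448]
orientation: [0.0, 0.674, 0.739, 0.0]
ft_force: [1.1, -0.4, 0.2]
opening: 0.0851
grip_force: 0.0
```

Call:
apply_moves(moves=[[[0, 0, 0, 0.03, -0.2, 0, -1], [0, 0, 0, 0.06, -0.4, 0, -1], [0, 0, 0, 0.08, -0.6, 0, -1], [0, 0, 0, 0.1, -0.8, 0, -1], [0, 0, 0, 0.12, -1, 0, -1]]])

```text
clock: 53.75
tcp_pos: [0.553, -0.319, 0.2445]
orientation: [-0.0, 0.674, 0.739, 0.0]
ft_force: [1.8, -0.2, 0.1]
opening: 0.0855
grip_force: 0.0
```

Call:
apply_moves(moves=[[[0, 0, 0, 0.03, -0.15, 0, -1], [0, 0, 0, 0.03, -0.25, -0.1, -1], [0, 0, 0, 0.03, -0.25, -0.2, -1], [0, 0, 0, 0.03, -0.25, -0.2, -1], [0, 0, 0, 0.03, -0.25, -0.2, -1], [0, 0, 0, 0.03, -0.25, -0.2, -1]]])

```text
clock: 54.25
tcp_pos: [0.5597, -0.3665, 0.2055]
orientation: [0.0, 0.673, 0.739, 0.0]
ft_force: [-0.0, -0.2, 0.7]
opening: 0.0856
grip_force: 0.0
```

```bash
python3 -c "
from h import *
s=arm.get_state();print(s['tcp_pos'],s['grip_force']);print(np.array([.5597,-.367,.045])-s['tcp_pos'])"
```

```text
[ 0.55965145 -0.36648434  0.20548146] 0.0
[ 4.85479591e-05 -5.15657559e-04 -1.60481456e-01]
```

Call:
apply_moves(moves=[[[0, 0, 0, 0, 0, -0.15, -1], [0, 0, 0, 0, 0, -0.3, -1], [0, 0, 0, 0, 0, -0.45, -1], [0, 0, 0, 0, 0, -0.6, -1], [0, 0, 0, 0, 0, -0.72, -1], [0, 0, 0, 0, 0, -0.79, -1], [0, 0, 0, 0, 0, -0.795, -1], [0, 0, 0, 0, 0, -0.795, -1]]])

```text
clock: 54.92
tcp_pos: [0.5604, -0.367, 0.0472]
orientation: [0.001, 0.673, 0.74, 0.0]
ft_force: [0.5, 0.2, -0.3]
opening: 0.0854
grip_force: 0.0
```

Call:
apply_moves(moves=[[[0, 0, 0, 0, 0, 0, 0], [0, 0, 0, 0, 0, 0, 0.2], [0, 0, 0, 0, 0, 0, 1], [0, 0, 0, 0, 0, 0, 1], [0, 0, 0, 0, 0, 0, 1], [0, 0, 0, 0, 0, 0, 1], [0, 0, 0, 0, 0, 0, 1], [0, 0, 0, 0, 0, 0, 1], [0, 0, 0, 0, 0, 0, 1]]])

```text
clock: 55.67
tcp_pos: [0.5601, -0.3676, 0.0472]
orientation: [0.001, 0.673, 0.739, 0.0]
ft_force: [1.4, 1.5, 6.2]
opening: 0.0388
grip_force: 40.8
```

Call:
apply_moves(moves=[[[0, 0, 0, 0, 0, 0.05, 1], [0, 0, 0, 0, 0, 0.15, 1], [0, 0, 0, 0, 0, 0.3, 1], [0, 0, 0, 0, 0, 0.45, 1], [0, 0, 0, 0, 0, 0.6, 1], [0, 0, 0, 0, 0, 0.75, 1], [0, 0, 0, 0, 0, 0.82, 1], [0, 0, 0, 0, 0, 0.85, 1]]])

```text
clock: 56.33
tcp_pos: [0.5604, -0.3681, 0.2201]
orientation: [0.003, 0.673, 0.739, 0.0]
ft_force: [0.8, -0.2, -1.4]
opening: 0.0389
grip_force: 40.4
```

Call:
apply_moves(moves=[[[0, 0, 0, 0, 0.04, 0, 1], [0, 0, 0, -0.02, 0.12, 0, 1], [0, 0, 0, -0.04, 0.25, 0, 1], [0, 0, 0, -0.06, 0.4, 0, 1], [0, 0, 0, -0.08, 0.55, 0, 1], [0, 0, 0, -0.09, 0.7, 0, 1], [0, 0, 0, -0.1, 0.85, 0, 1], [0, 0, 0, -0.11, 1, 0, 1]]])

```text
clock: 57.0
tcp_pos: [0.535, -0.1642, 0.2128]
orientation: [-0.003, 0.674, 0.739, -0.001]
ft_force: [-0.1, 0.9, -1.8]
opening: 0.0389
grip_force: 40.4
```

Call:
apply_moves(moves=[[[0, 0, 0, -0.02, 0.15, 0, 1], [0, 0, 0, -0.04, 0.3, 0, 1], [0, 0, 0, -0.06, 0.45, 0, 1], [0, 0, 0, -0.08, 0.6, 0, 1], [0, 0, 0, -0.09, 0.74, 0, 1], [0, 0, 0, -0.1, 0.87, 0, 1], [0, 0, 0, -0.11, 1, 0, 1]]])

```text
clock: 57.58
tcp_pos: [0.5126, 0.0351, 0.2131]
orientation: [-0.002, 0.673, 0.739, -0.002]
ft_force: [0.7, 0.7, -0.6]
opening: 0.0386
grip_force: 40.4
```

Call:
apply_moves(moves=[[[0, 0, 0, -0.02, 0.15, 0, 1], [0, 0, 0, -0.04, 0.3, 0, 1], [0, 0, 0, -0.06, 0.45, 0, 1], [0, 0, 0, -0.08, 0.6, 0, 1], [0, 0, 0, -0.09, 0.74, 0, 1], [0, 0, 0, -0.1, 0.87, 0, 1], [0, 0, 0, -0.11, 1, 0, 1]]])

```text
clock: 58.17
tcp_pos: [0.4906, 0.2342, 0.213]
orientation: [-0.002, 0.673, 0.739, -0.002]
ft_force: [1.0, 0.2, -1.0]
opening: 0.0388
grip_force: 40.4
```

Call:
apply_moves(moves=[[[0, 0, 0, -0.02, 0.15, 0, 1], [0, 0, 0, -0.04, 0.3, 0, 1], [0, 0, 0, -0.06, 0.43, 0, 1], [0, 0, 0, -0.07, 0.53, 0, 1], [0, 0, 0, -0.07, 0.58, 0, 1], [0, 0, 0, -0.07, 0.58, 0, 1], [0, 0, 0, -0.07, 0.58, 0, 1], [0, 0, 0, -0.07, 0.58, 0, 1]]])

```text
clock: 58.83
tcp_pos: [0.4789, 0.3477, 0.2148]
orientation: [-0.0, 0.674, 0.739, -0.001]
ft_force: [0.9, 0.2, -0.8]
opening: 0.0385
grip_force: 40.4
```

```bash
python3 -c "
from h import *
s=arm.get_state();print(s['tcp_pos'],s['grip_force']);print(np.array([.479,.350,.043])-s['tcp_pos'])"
```

```text
[0.47891458 0.34767189 0.21483711] 40.41625192388892
[ 8.54162906e-05  2.32810945e-03 -1.71837110e-01]
```

Call:
apply_moves(moves=[[[0, 0, 0, 0, 0.007, -0.1, 1], [0, 0, 0, 0, 0.007, -0.25, 1], [0, 0, 0, 0, 0.007, -0.4, 1], [0, 0, 0, 0, 0.007, -0.55, 1], [0, 0, 0, 0, 0.007, -0.67, 1], [0, 0, 0, 0, 0.007, -0.75, 1], [0, 0, 0, 0, 0.007, -0.79, 1], [0, 0, 0, 0, 0.007, -0.82, 1], [0, 0, 0, 0, 0.007, -0.83, 1], [0, 0, 0, 0, 0.007, -0.84, 1], [0, 0, 0, 0, 0.007, -0.84, 1], [0, 0, 0, 0, 0.007, -0.84, 1]]])

```text
clock: 59.83
tcp_pos: [0.4802, 0.3508, 0.0492]
orientation: [0.0, 0.673, 0.739, 0.001]
ft_force: [-1.0, 0.4, -1.0]
opening: 0.0387
grip_force: 40.4
```

Call:
apply_moves(moves=[[[0, 0, 0, 0, 0, -0.005, 1], [0, 0, 0, 0, 0, -0.01, 1], [0, 0, 0, 0, 0, -0.012, 1], [0, 0, 0, 0, 0, -0.012, 1]]])

```text
clock: 60.17
tcp_pos: [0.4793, 0.3505, 0.0455]
orientation: [0.0, 0.673, 0.739, 0.0]
ft_force: [0.3, 0.0, 0.0]
opening: 0.0385
grip_force: 40.4
```

Call:
apply_moves(moves=[[[0, 0, 0, 0, 0, -0.005, 1], [0, 0, 0, 0, 0, -0.01, 1], [0, 0, 0, 0, 0, -0.012, 1], [0, 0, 0, 0, 0, -0.012, 1]]])

```text
clock: 60.5
tcp_pos: [0.4793, 0.3505, 0.0432]
orientation: [-0.0, 0.673, 0.739, -0.0]
ft_force: [-0.8, 0.1, 0.3]
opening: 0.0383
grip_force: 40.6
```

Call:
apply_moves(moves=[[[0, 0, 0, 0, 0, -0.005, 1], [0, 0, 0, 0, 0, -0.007, 1], [0, 0, 0, 0, 0, -0.007, 1]]])

```text
clock: 60.75
tcp_pos: [0.4794, 0.3505, 0.0431]
orientation: [-0.0, 0.673, 0.739, -0.0]
ft_force: [-3.1, -1.9, 8.5]
opening: 0.0384
grip_force: 41.3
```

Call:
apply_moves(moves=[[[0, 0, 0, 0, 0, 0, 0.3], [0, 0, 0, 0, 0, 0, 0], [0, 0, 0, 0, 0, 0, -0.5], [0, 0, 0, 0, 0, 0, -1], [0, 0, 0, 0, 0, 0, -1], [0, 0, 0, 0, 0, 0, -1], [0, 0, 0, 0, 0, 0.1, -1], [0, 0, 0, 0, 0, 0.3, -1], [0, 0, 0, 0, 0, 0.5, -1], [0, 0, 0, 0, 0, 0.7, -1], [0, 0, 0, 0, 0, 0.9, -1], [0, 0, 0, 0, 0, 1, -1]]])

```text
clock: 61.75
tcp_pos: [0.4815, 0.3516, 0.248]
orientation: [0.002, 0.673, 0.739, 0.004]
ft_force: [0.4, 0.7, 1.0]
opening: 0.0854
grip_force: 0.0
```

Call:
apply_moves(moves=[[[0, 0, 0, 0, -0.2, 0.2, -1], [0, 0, 0, 0, -0.45, 0.4, -1], [0, 0, 0, 0, -0.45, 0.4, -1], [0, 0, 0, 0, -0.45, 0.4, -1], [0, 0, 0, 0, -0.45, 0.4, -1], [0, 0, 0, 0, -0.45, 0.4, -1], [0, 0, 0, 0, -0.45, 0.4, -1], [0, 0, 0, 0, -0.45, 0.4, -1]]])

```text
clock: 62.42
tcp_pos: [0.4783, 0.2611, 0.3195]
orientation: [-0.001, 0.673, 0.74, -0.002]
ft_force: [-0.2, 0.0, -1.0]
opening: 0.0854
grip_force: 0.0
```

```bash
sed 's#pics/w2#pics/w9#g; s#\["w1","w2"\]#["w1","w9"]#' m.py > m9.py; python3 m9.py | grep -v caddy; python3 dish.py
```

```text
[0.47833563 0.2610512  0.31949252]
w1 top (257, 72) 10.3 med z 0.1128 mean xy [0.4803 0.3497 0.1127]
w1 top (257, 137) 20.1 med z 0.1036 mean xy [0.4814 0.2834 0.1035]
w1 top (255, 196) 20.7 med z 0.1059 mean xy [0.4794 0.2171 0.1052]
w1 match 764 z 0.0251 rect [529.5 337.5  33.3  51.2   5.4]
w1 dish 5205 [552.   -2.2 124.9 121.9  84.8] floor z 0.0051 vmax 347
w9 top (268, 71) 10.8 med z 0.1127 mean xy [0.4795 0.3511 0.1126]
w9 top (263, 140) 20.8 med z 0.1037 mean xy [0.4812 0.2838 0.1034]
w9 top (256, 200) 21.2 med z 0.1059 mean xy [0.4793 0.2176 0.1052]
match 805 [5.52e+02 2.00e-01 3.73e+01 5.92e+01 5.40e+00] [0.0199 0.022  0.0234]
dish [551.9  -2.5 125.6 122.   84.9] 279Traceback (most recent call last):
  File "m9.py", line 16, in <module>
    m=biggest(m);ys,xs=np.nonzero(m);zm=np.nanmedian(t[m]);print(n,"match",m.sum(),"z",zm.round(4),"rect",rect(plane(c,np.c_[xs,ys],.025)))
  File "h.py", line 30, in biggest
    return l==1+np.argmax(s[1:,4])
                ~~~~~~~~~^^^^^^^^^
    return _wrapfunc(a, 'argmax', axis=axis, out=out, **kwds)
    return bound(*args, **kwds)
ValueError: attempt to get argmax of an empty sequence
```

View pics/w9.png

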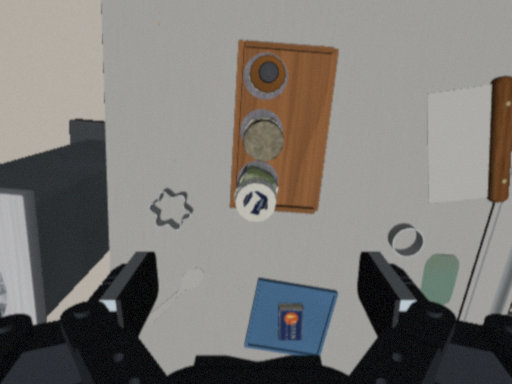

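All three stand back in the caddy at (268,73), (263,140) and (256,200), within about 1.5 mm of their starts with matching top heights. The matchbox lies flat within about 3 mm of the dish's centre, at (290,322). Handing in.

```bash
python3 -c "
from bench import arm
print(arm.finish_job())"
```

```text
the job is handed in; nothing more can be done
None
```

I handed the job in at about 62 s; no verdict came back, but my last images show both jars and the bottle upright on their own pads within about 2 mm of their starts, and the matchbox flat within about 3 mm of the dish's centre.

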